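# Load two cheese moulds for pressing

## Task

Make the two filled cheese moulds ready for pressing: put the bigger follower into the bigger mould and the smaller follower into the smaller mould, stems up, flat on the curd, and only on a follower that already lies in its mould thread the ring weights over the stem: on the bigger mould the largest weight with the smallest on top of it, on the smaller mould the middle weight. Lower each piece until it rests before letting go, do not drop it into place, and leave the moulds and the three ripe cheeses where they stand.

Things in the scene. Friction and masses are not known exactly. Their poses are not given: they have to be found in the camera images.
- mould_big: the bigger of two filled moulds: a round white plastic hoop with rows of drain holes, loose, upright on the table; 108 mm across outside (lip 116 mm), 100 mm inside, 70 mm tall, filled with firm pale yellow curd, its flat top 52 mm above the underside, 18 mm below the rim; 0.55 kg. Origin: centre of the underside; z up along its axis.
- mould_small: the smaller of two filled moulds: a round white plastic hoop with rows of drain holes, loose, upright on the table; 86 mm across outside (lip 94 mm), 78 mm inside, 70 mm tall, filled with firm pale yellow curd, its flat top 52 mm above the underside, 18 mm below the rim; 0.4 kg. Origin: centre of the underside; z up along its axis.
- follower_big: the bigger follower (pressing plate): a round white plastic plate 93 mm across, 26 mm thick, lower edge bevelled, with an upright round steel stem on its middle to lift it by, 14 mm thick, 44 mm tall (top 70 mm above the underside; last 7 mm tapered). Lies on the table stem up. In the 100 mm mould it rests on the curd, plate top 8 mm above the rim. 0.22 kg. Origin: centre of underside; z up along stem.
- follower_small: the smaller follower (pressing plate): a round white plastic plate 71 mm across, 26 mm thick, lower edge bevelled, with an upright round steel stem on its middle to lift it by, 14 mm thick, 44 mm tall (top 70 mm above the underside; last 7 mm tapered). Lies on the table stem up. In the 78 mm mould it rests on the curd, plate top 8 mm above the rim. 0.15 kg. Origin: centre of underside; z up along stem.
- weight_large: the largest of the three ring weights: a bare steel ring lying flat on the table, outside diameter 64 mm, 22 mm thick, with a round bore of 24 mm that passes over a follower's stem; about 0.48 kg. Origin: centre of its underside; z is up along the bore.
- weight_medium: the middle one of the three ring weights: a bare steel ring lying flat on the table, outside diameter 54 mm, 18 mm thick, with a round bore of 24 mm that passes over a follower's stem; about 0.26 kg. Origin: centre of its underside; z is up along the bore.
- weight_small: the smallest of the three ring weights: a bare steel ring lying flat on the table, outside diameter 44 mm, 14 mm thick, with a round bore of 24 mm that passes over a follower's stem; about 0.12 kg. Origin: centre of its underside; z is up along the bore.
- cheese_flat: a ripe cheese, a bystander to be left alone: a flat golden wheel 96 mm in diameter, 34 mm high, standing loose on the table. Origin: centre of its underside; z up.
- cheese_tall: a ripe cheese, a bystander to be left alone: a tall pale drum 76 mm in diameter, 55 mm high, standing loose on the table. Origin: centre of its underside; z up.
- cheese_wheel: a ripe cheese, a bystander to be left alone: a golden wheel 104 mm in diameter, 50 mm high, at the far side of the work area, standing loose on the table. Origin: centre of its underside; z up.
There are look-alikes about, which are no part of the job. Leave any turquoise or yellow look-alike of the weight_small alone. What is shaped like the weight_medium but pink is not meant.

How it is judged (in metres and radians):
At the end, for the whole second after the job is handed in: Each follower lies flat on its own mould's curd (8 mm off axis, 5 mm in height); on the big one the largest weight, the smallest on it; on the small one the middle weight; all on the stems (8 mm off axis, 4 mm in height), level within 0.1 rad, moulds upright, all released and at rest (horizontal distance between follower_big and mould_big below 0.008 m and z of follower_big in the frame of mould_big between 0.047 and 0.057 m and angle between each of follower_big, follower_small, weight_large, weight_small, weight_medium, mould_big, mould_small's own z axis and vertical below 0.1 rad and linear speed of each of follower_big, follower_small, weight_large, weight_small, weight_medium below 0.02 m/s and angular speed of each of follower_big, follower_small, weight_large, weight_small, weight_medium below 0.2 rad/s and horizontal distance between follower_small and mould_small below 0.008 m and z of follower_small in the frame of mould_small between 0.047 and 0.057 m and horizontal distance between each of weight_large, weight_small and follower_big below 0.008 m and z of weight_large in the frame of follower_big between 0.022 and 0.03 m and z of weight_small in the frame of weight_large between 0.018 and 0.026 m and horizontal distance between weight_medium and follower_small below 0.008 m and z of weight_medium in the frame of follower_small between 0.022 and 0.03 m); the robot touches nothing.
It fails at once if a follower or weight is dropped into its place: faster than 0.6 m/s inside the mould or on the stem (a fall of about 18 mm or more) ((linear speed of follower_big above 0.6 m/s and horizontal distance between follower_big and mould_big below 0.02 m and z of follower_big in the frame of mould_big below 0.09 m) or (linear speed of follower_small above 0.6 m/s and horizontal distance between follower_small and mould_small below 0.02 m and z of follower_small in the frame of mould_small below 0.09 m) or (linear speed of weight_large above 0.6 m/s and horizontal distance between weight_large and follower_big below 0.02 m and z of weight_large in the frame of follower_big below 0.07 m) or (linear speed of weight_small above 0.6 m/s and horizontal distance between weight_small and follower_big below 0.02 m and z of weight_small in the frame of follower_big below 0.07 m) or (linear speed of weight_medium above 0.6 m/s and horizontal distance between weight_medium and follower_small below 0.02 m and z of weight_medium in the frame of follower_small below 0.07 m)).
It fails at once if a filled mould is pushed more than 30 mm from where it stood, or tips by more than 0.25 rad (distance of any of mould_big, mould_small from where it was at the start of the episode above 0.03 m or angle between any of mould_big, mould_small's own z axis and vertical above 0.25 rad).
It fails at once if a ripe cheese is pushed more than 30 mm from where it stood, or tips by more than 0.4 rad (distance of any of cheese_flat, cheese_tall, cheese_wheel from where it was at the start of the episode above 0.03 m or angle between any of cheese_flat, cheese_tall, cheese_wheel's own z axis and vertical above 0.4 rad).
It fails at once if a weight is put on a follower's stem while that follower is not yet in its mould ((horizontal distance between weight_large and follower_big below 0.012 m and z of weight_large in the frame of follower_big between 0.02 and 0.06 m and (horizontal distance between follower_big and mould_big above 0.03 m or z of follower_big in the frame of mould_big above 0.08 m)) or (horizontal distance between weight_large and follower_small below 0.012 m and z of weight_large in the frame of follower_small between 0.02 and 0.06 m and (horizontal distance between follower_small and mould_small above 0.03 m or z of follower_small in the frame of mould_small above 0.08 m)) or (horizontal distance between weight_medium and follower_big below 0.012 m and z of weight_medium in the frame of follower_big between 0.02 and 0.06 m and (horizontal distance between follower_big and mould_big above 0.03 m or z of follower_big in the frame of mould_big above 0.08 m)) or (horizontal distance between weight_medium and follower_small below 0.012 m and z of weight_medium in the frame of follower_small between 0.02 and 0.06 m and (horizontal distance between follower_small and mould_small above 0.03 m or z of follower_small in the frame of mould_small above 0.08 m)) or (horizontal distance between weight_small and follower_big below 0.012 m and z of weight_small in the frame of follower_big between 0.02 and 0.06 m and (horizontal distance between follower_big and mould_big above 0.03 m or z of follower_big in the frame of mould_big above 0.08 m)) or (horizontal distance between weight_small and follower_small below 0.012 m and z of weight_small in the frame of follower_small between 0.02 and 0.06 m and (horizontal distance between follower_small and mould_small above 0.03 m or z of follower_small in the frame of mould_small above 0.08 m))).
It also fails if it takes over 112 s, if anything falls off the work surface, if the arm or the gripper's body presses on something with over 40 N, if the wrist force passes 120 N, or if a joint passes its speed limit or range.

## Robot

A 6-joint arm with a two-finger parallel gripper is mounted at the origin on the work surface. World frame = base frame: x ahead of the robot, y to its left, z up, the work surface at z = 0. Lengths are in m, angles in degrees, forces in N, time in s.
With the tool pointing down it reaches from about 0.3 to 0.75 m from the base axis. Payload 8.5 kg.
Tool frame: the origin (TCP) lies on the centre line of the jaws, within the pads' length; the fingertips stand env.tcp_to_tips ahead of it and the grasp point (between the pads) lies 8 mm behind it (env.tcp_to_tips is the distance from the TCP to the fingertips, in m); z points along the fingers, y is the direction in which the jaws open and shut (so a half turn about z gives the same grasp; the last joint's range is limited). The gripper opens to 85 mm and grips with 20 to 120 N. Pads are 22 mm wide; open, the fingers measure 114 mm over their backs; the gripper's body (76 mm by 85 mm) begins 54 mm behind the grasp point. The pads swing forward as they close: fully open they stand 13 mm farther back than shut.
Start: joints at [58.482, 21.807, 74.336, -0, 83.858, -12.336], TCP at [0.181, 0.519, 0.242] pointing down, gripper open.
Joint ranges: [-178.18, 178.18], [-50.72, 133.34], [12.68, 142.11], [-81.47, 261.47], [9.98, 163.14], [-165.26, 165.26]. Speed limits (degrees/s): [136.94, 136.94, 180, 180, 180, 180].

## Interface

Orientations are given as a 3x3 rotation matrix whose columns are the frame's x, y, z axes.
In Python, from rig import env gives the robot as it stands. The module is installed in compiled form; this text tells all that it offers.
- The arm moves only by the tool carry_out, never from a script. Its argument "rows" is a list of rows, each an object of numbers: "tx", "ty", "tz": the shift along the tool's x, y, z in cm; "yaw": the turn about the tool's z in rad. In form: [{"tx": .., "ty": .., "tz": .., "yaw": ..}, ...]. A call has 1 to 12 rows; each row shifts and turns the pose as measured when the row begins, along the tool's axes as they then stand; what a row does not reach is not made up. A row lasts 1/10 s, in which the tool goes at most 50 mm and 8.59 degrees, less where a joint would pass 70% of its speed; a pose out of reach is approached as far as the arm can. A call is refused whole if a number of a shift passes 5 or a number of a turn 0.15, either way. A call with a gripper value outside its range is refused whole. "jaw" is the closure, from -1 (fully open) to 1 (shut), set as the call begins (left out, the last holds). The fingers move at their own pace and stop on an object; "squeeze" is the grip in N (left out, the last holds). Time passes only in rows, so rows that do not move let the fingers close. It gives the time, the measured TCP pose, the force and the opening at its end, in the units of the state.
- env.observe(): the state, without advancing time (a new reading comes with each control period).
- env.get_image(name): name is "scene" or "top"; returns the picture (384x512x3 uint8, red, green, blue); there is no depth.
- env.camera_params(name): a dict with "vertical_fov" (degrees; the focal length in pixels is half the picture's height over the tangent of half this angle, whatever the lens; pixels are square), "cx", "cy" (the principal point, pixels), "k1" (the pictures are not rectified: a ray, as slopes to the right and down, at radius r is drawn at 1 + k1 r^2 times it, then the intrinsics apply), "view" (4x4, takes a point from world to camera coordinates). Camera axes: x right, y up, looking along -z (the intrinsics and any distortion apply to the point x, -y, -z); pixel columns grow to the right and rows downward; lengths in m; the calibration is good to about 2 mm. A picture is of the moment at which its call begins. camera_params takes no time and is no camera call.
- env.close_job(): hands the job in, once; it reports no verdict.
The state is a dict: "time_s": time; "q": joint angles; "qvel": joint speeds; "joint_efforts": joint torques, N m; "position": TCP position; "tool_rot": TCP orientation; "ft_force": force on the tool from outside, world axes, zero at the start; "wrist_torque": the same for the moment, N m; "grip_width": finger opening in m.
Only numpy, scipy, OpenCV 4.12 (cv2) and the standard library are available. Lean on these libraries where they do the work, as an engineer would, in place of code of your own. Each camera call takes 0.05 s, during which the arm holds its last target. There are 200 camera calls.

## Working session

There is one attempt and no reset: what is moved stays moved. The work goes in short steps, Python scripts to look and compute and a tool call to move; the robot and the scene stay as the last step left them, time stands still between calls to the robot, and variables do not carry over. Pictures are saved under pics/ and viewed, about 12 in all and at most 16, crops included, and the job is handed in when it is done.

Besides the shell and the picture viewer there is one more tool, called after "Emit:" as name(argument=value, ...), one argument or row to a line, values as JSON. carry_out: Moves the arm, as the interface text tells. Its arguments: {"type":"object","properties":{"rows":{"type":"array","items":{"type":"object","properties":{"tx":{"type":"number"},"ty":{"type":"number"},"tz":{"type":"number"},"yaw":{"type":"number"}}}},"jaw":{"type":"number"},"squeeze":{"type":"number"}},"required":["rows"]}

```bash
mkdir -p pics; python3 - <<'E'
from rig import env
import cv2
s=env.observe(); print(s, env.tcp_to_tips)
for n in("scene","top"):
    cv2.imwrite(f"pics/{n}0.png",env.get_image(n)[...,::-1]); print(env.camera_params(n))
E
```

```text
{'time_s': 0.0, 'q': array([ 5.84808303e+01,  2.18418382e+01,  7.43848964e+01, -2.62176780e-03,
        8.38574273e+01, -1.23380585e+01]), 'qvel': array([-0.09187127, -0.04123925, -0.09942523, -0.06160154, -0.02608272,
        0.01260401]), 'joint_efforts': array([-1.53274941e-04, -4.48467886e+01, -2.31277657e+01, -2.34792715e-04,
        4.73775290e-03, -3.50180369e-05]), 'position': array([0.18059151, 0.5192142 , 0.24170298]), 'tool_rot': array([[-9.44486258e-01,  3.28550112e-01, -7.29133811e-04],
       [ 3.28550811e-01,  9.44485435e-01, -1.27597112e-03],
       [ 2.69435809e-04, -1.44469470e-03, -9.99998920e-01]]), 'ft_force': array([-0.45468331,  0.47759376, -0.85913488]), 'wrist_torque': array([-0.01679859, -0.04283649,  0.0551097 ]), 'grip_width': 0.08523446155128811} 0.011
{'vertical_fov': 43.05174493839835, 'cx': 258.3490361494927, 'cy': 189.97210703753177, 'k1': -0.04531552923253457, 'view': array([[ 0.11163412,  0.99374781,  0.0017653 , -0.04040877],
       [-0.85570311,  0.09522313,  0.50863027,  0.5186079 ],
       [ 0.50528212, -0.05829107,  0.86098324, -1.64154742],
       [ 0.        ,  0.        ,  0.        ,  1.        ]])}
{'vertical_fov': 55.05189038209686, 'cx': 251.74143811875385, 'cy': 191.97352692151227, 'k1': -0.10591473876824858, 'view': array([[-0.02767854, -0.99947321, -0.01694691,  0.00879529],
       [ 0.99533225, -0.02912394,  0.09200825, -0.59355415],
       [-0.09245334, -0.01432115,  0.99561402, -1.09054154],
       [ 0.        ,  0.        ,  0.        ,  1.        ]])}
```

View pics/top0.png

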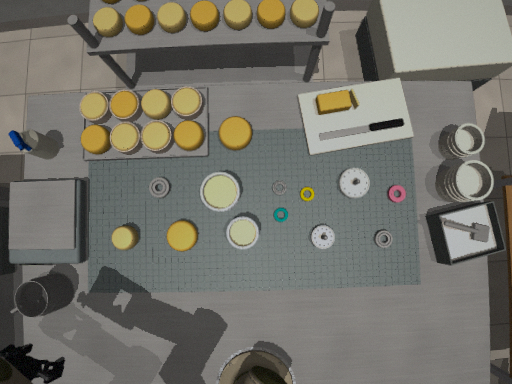

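View pics/scene0.png

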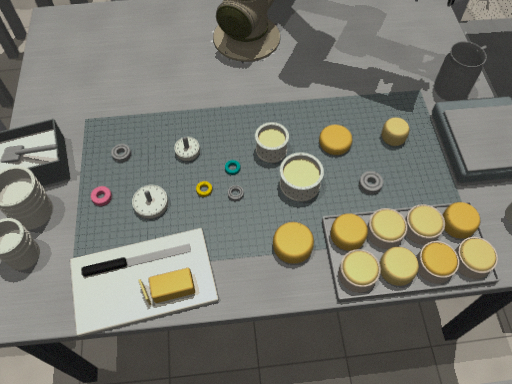

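```bash
cat > h.py <<'E'
import numpy as np, cv2
from rig import env
class Cam:
    def __init__(s,n):
        p=env.camera_params(n); s.n=n; V=p["view"]; s.R=V[:3,:3]; s.t=V[:3,3]; s.C=-s.R.T@s.t
        f=192/np.tan(np.radians(p["vertical_fov"]/2)); s.K=np.array([[f,0,p["cx"]],[0,f,p["cy"]],[0,0,1]]); s.d=np.array([p["k1"],0,0,0.])
    def plane(s,uv,z):
        # pixels -> world points on plane z
        u=cv2.undistortPoints(np.float64(uv).reshape(-1,1,2),s.K,s.d).reshape(-1,2)
        d=np.c_[u[:,0],-u[:,1],-np.ones(len(u))]@s.R
        return s.C+d*((z-s.C[2])/d[:,2])[:,None]
    def pix(s,P):
        c=np.atleast_2d(P)@s.R.T+s.t; c=c*[1,-1,-1]
        return cv2.projectPoints(c.reshape(-1,1,3),np.zeros(3),np.zeros(3),s.K,s.d)[0].reshape(-1,2)
def rectify(cam,img,z,cx,cy,half=.08,px=.0005):
    """metric plan view of plane z around (cx,cy): columns +x world, rows +y"""
    n=int(2*half/px); g=(np.arange(n)-n/2)*px
    X,Y=np.meshgrid(cx+g,cy+g); m=cam.pix(np.c_[X.ravel(),Y.ravel(),np.full(X.size,z)]).reshape(n,n,2).astype(np.float32)
    return cv2.remap(img,m[...,0],m[...,1],cv2.INTER_CUBIC)
E
python3 - <<'E'
from h import *
t=Cam("top"); s=Cam("scene"); print(t.C,s.C)
for k,(uv,z) in dict(Mb=((220,191),.07),Ms=((242,232),.07),Fb=((354,183),.026),Fs=((322,237),.026),Wl=((159,187),.022),Wm=((384,239),.018),Ws=((279,187),.014),pink=((397,194),.018)).items(): print(k,t.plane(uv,z)[0].round(3))
a=cv2.imread("pics/top0.png")[160:260,140:420]; b=cv2.imread("pics/scene0.png")[110:225,80:400]
cv2.imwrite("pics/c1.png",np.vstack([cv2.resize(a,(800,286),interpolation=2),cv2.resize(b,(800,288),interpolation=2)]))
E
```

```text
[ 0.49020282 -0.02411379  1.14051938] [ 1.27772994 -0.10491489  1.14963646]
Mb [0.595 0.084 0.07 ]
Ms [0.474 0.023 0.07 ]
Fb [ 0.612 -0.321  0.026]
Fs [ 0.451 -0.216  0.026]
Wl [0.618 0.278 0.022]
Wm [ 0.438 -0.408  0.018]
Ws [ 0.608 -0.092  0.014]
pink [ 0.575 -0.457  0.018]
```

View pics/c1.png

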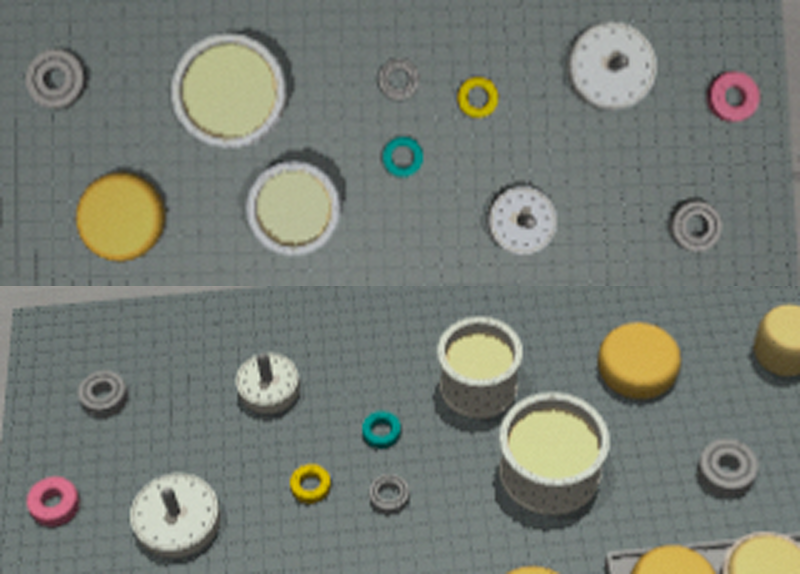

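```bash
cat > m.py <<'E'
from h import *
from scipy.optimize import least_squares
G=dict(Mb=((.595,.084),.07,58),Ms=((.474,.023),.07,47),Fb=((.612,-.321),.026,46.5),Fs=((.451,-.216),.026,35.5),Wl=((.618,.278),.022,32),Wm=((.438,-.408),.018,27),Ws=((.608,-.092),.014,22))
def meas(cam,img,k,c=None,z=None,r=None):
    """plan view of the top plane; mask; circle (mm radius r) found by mask or Hough"""
    (c0,z0,r0)=G[k]; c=c or c0; z=z if z is not None else z0; r=r or r0
    im=rectify(cam,img,z,*c); g=cv2.GaussianBlur(cv2.cvtColor(im,cv2.COLOR_RGB2GRAY),(0,0),2)
    h=cv2.HoughCircles(g,cv2.HOUGH_GRADIENT_ALT,1,200,param1=60,param2=.3,minRadius=int(2*r-5),maxRadius=int(2*r+5))
    out=[] if h is None else [(np.r_[c]+(v[:2]-160)*.0005).round(4).tolist()+[round(v[2]/2,1)] for v in h[0][:2]]
    if k[0] in"MF":
        hsv=cv2.cvtColor(im,cv2.COLOR_RGB2HSV); m=((hsv[...,1]<45)&(hsv[...,2]>150)).astype(np.uint8)
        q=max(cv2.findContours(m,0,1)[0],key=cv2.contourArea); (x,y),R=cv2.minEnclosingCircle(q); e=cv2.fitEllipse(cv2.convexHull(q))
        out+=["mec",(np.r_[c]+(np.r_[x,y]-160)*.0005).round(4).tolist(),round(R/2,1),"ell",(np.r_[c]+(np.r_[e[0]]-160)*.0005).round(4).tolist(),np.round(np.r_[e[1]]/4,1).tolist()]
    return out,im
E
python3 - <<'E'
from m import *
rows=[]
for n in("top","scene"):
    cam=Cam(n); img=cv2.imread(f"pics/{n}0.png")[...,::-1].copy(); L=[]
    for k in G: o,im=meas(cam,img,k); print(n,k,o); L.append(cv2.resize(im,(114,114)))
    rows.append(np.hstack(L))
cv2.imwrite("pics/r1.png",np.vstack(rows)[...,::-1])
E
```

```text
top Mb [[0.595, 0.0855, np.float32(58.0)], 'mec', [0.5942, 0.0865], 58.9, 'ell', [0.5945, 0.0861], [57.4, 58.5]]
top Ms [[0.4715, 0.0235, np.float32(47.1)], 'mec', [0.4722, 0.0224], 47.4, 'ell', [0.4723, 0.0223], [46.7, 47.2]]
top Fb [[0.6125, -0.322, np.float32(46.5)], 'mec', [0.6143, -0.3228], 46.5, 'ell', [0.614, -0.3231], [45.6, 46.0]]
top Fs [[0.452, -0.2195, np.float32(35.5)], 'mec', [0.452, -0.2184], 35.7, 'ell', [0.4519, -0.2183], [35.0, 35.4]]
top Wl [[0.617, 0.28, np.float32(31.5)]]
top Wm [[0.439, -0.408, np.float32(26.3)]]
top Ws [[0.606, -0.092, np.float32(20.9)]]
scene Mb [[0.597, 0.0875, np.float32(58.1)], 'mec', [0.5961, 0.0879], 59.1, 'ell', [0.5958, 0.088], [58.4, 58.6]]
scene Ms [[0.4755, 0.0235, np.float32(47.1)], 'mec', [0.4737, 0.0239], 48.2, 'ell', [0.4736, 0.0239], [47.5, 47.9]]
scene Fb [[0.6165, -0.319, np.float32(46.4)], 'mec', [0.6145, -0.3202], 47.5, 'ell', [0.6146, -0.3203], [46.8, 47.1]]
scene Fs [[0.4525, -0.2145, np.float32(36.0)], 'mec', [0.4528, -0.2162], 36.5, 'ell', [0.4529, -0.2157], [35.6, 36.1]]
scene Wl [[0.621, 0.2805, np.float32(31.2)]]
scene Wm [[0.4415, -0.405, np.float32(26.6)]]
scene Ws [[0.6115, -0.091, np.float32(20.9)]]
```

View pics/r1.png

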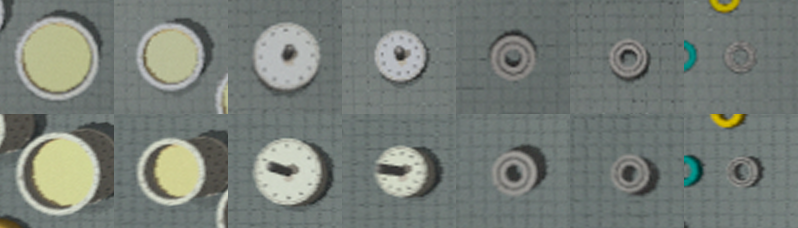

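The crops agree. The three bare steel rings in the top view are large at (159,187), medium at (384,239) and small at (279,187). The rings to leave alone are pink (397,194), yellow (307,194) and turquoise (281,214). Bigger mould and follower are at (220,191) and (354,183), the smaller pair at (242,232) and (322,237).

I'll align the tool with the world axes and head for follower_big.

Emit:
carry_out(
  rows=[
    {"yaw": -0.112},
    {"yaw": -0.112},
    {"yaw": -0.111},
    {"tx": -2.2, "ty": -4.3},
    {"tx": -2.2, "ty": -4.3},
    {"tx": -2.2, "ty": -4.3},
    {"tx": -2.2, "ty": -4.3},
    {"tx": -2.2, "ty": -4.3},
    {"tx": -2.2, "ty": -4.3},
    {"tx": -2.2, "ty": -4.3},
    {"tx": -2.2, "ty": -4.3},
    {"tx": -2.2, "ty": -4.3},
  ],
  jaw=-1,
  squeeze=40,
)

```text
validation failed for argument at $.ro...
```

Emit:
carry_out(
  rows=[
    {"tx": 0, "ty": 0, "tz": 0, "yaw": -0.112},
    {"tx": 0, "ty": 0, "tz": 0, "yaw": -0.112},
    {"tx": 0, "ty": 0, "tz": 0, "yaw": -0.111},
    {"tx": -2.2, "ty": -4.3, "tz": 0, "yaw": 0},
    {"tx": -2.2, "ty": -4.3, "tz": 0, "yaw": 0},
    {"tx": -2.2, "ty": -4.3, "tz": 0, "yaw": 0},
    {"tx": -2.2, "ty": -4.3, "tz": 0, "yaw": 0},
    {"tx": -2.2, "ty": -4.3, "tz": 0, "yaw": 0},
    {"tx": -2.2, "ty": -4.3, "tz": 0, "yaw": 0},
    {"tx": -2.2, "ty": -4.3, "tz": 0, "yaw": 0},
    {"tx": -2.2, "ty": -4.3, "tz": 0, "yaw": 0},
    {"tx": -2.2, "ty": -4.3, "tz": 0, "yaw": 0},
  ],
  jaw=-1,
  squeeze=40,
)

```text
time_s: 1.3
position: [0.3873, 0.1249, 0.2389]
tool_rot: [[-1.0, -0.025, -0.005], [-0.025, 1.0, -0.005], [0.005, -0.005, -1.0]]
ft_force: [1.1, 0.1, -0.1]
grip_width: 0.0857
```

Emit:
carry_out(
  rows=[
    {"tx": -2.2, "ty": -4.4, "tz": 0, "yaw": 0.0},
    {"tx": -2.2, "ty": -4.4, "tz": 0, "yaw": 0},
    {"tx": -2.2, "ty": -4.4, "tz": 0, "yaw": 0},
    {"tx": -2.2, "ty": -4.4, "tz": 0, "yaw": 0},
    {"tx": -2.2, "ty": -4.4, "tz": 0, "yaw": 0},
    {"tx": -2.2, "ty": -4.4, "tz": 0, "yaw": 0},
    {"tx": -2.2, "ty": -4.4, "tz": 0, "yaw": 0},
    {"tx": -2.2, "ty": -4.4, "tz": 0, "yaw": 0},
    {"tx": -2.2, "ty": -4.4, "tz": 0, "yaw": 0},
    {"tx": -2, "ty": -4, "tz": 0, "yaw": 0},
    {"tx": 0, "ty": 0, "tz": 0, "yaw": 0},
    {"tx": 0, "ty": 0, "tz": 0, "yaw": 0},
  ],
)

```text
time_s: 2.5
position: [0.6156, -0.3217, 0.2323]
tool_rot: [[-1.0, -0.017, -0.012], [-0.017, 1.0, 0.0], [0.012, 0.001, -1.0]]
ft_force: [0.4, 0.2, 0.1]
grip_width: 0.0851
```

```bash
cat > go.py <<'E'
# shift in tool axes (cm) and yaw (rad) to reach a world point with tool x = -x world turned by a deg
import sys; from rig import env; import numpy as np
x,y,z=map(float,sys.argv[1:4]); a=np.radians(float(sys.argv[4])) if len(sys.argv)>4 else 0
s=env.observe(); R=s["tool_rot"]; d=R.T@(np.array([x,y,z])-s["position"])*100
ang=np.arctan2(R[1,0],R[0,0]); yaw=-((np.pi+a-ang+np.pi)%(2*np.pi)-np.pi)
print("d cm",d.round(2),"yaw",round(yaw,3),"pos",s["position"].round(4),"F",s["ft_force"].round(1),"q6",s["q"][5].round(0),"w",round(s["grip_width"],4),"t",s["time_s"])
E
python3 go.py .6143 -.3215 .046
```

```text
d cm [-1.000e-01  1.000e-02  1.863e+01] yaw 0.017 pos [ 0.6156 -0.3217  0.2323] F [0.4 0.2 0.1] q6 -128.0 w 0.0851 t 2.5
```

Emit:
carry_out(
  rows=[
    {"tx": -0.1, "ty": 0, "tz": 4.5, "yaw": 0.017},
    {"tx": 0, "ty": 0, "tz": 4.5, "yaw": 0},
    {"tx": 0, "ty": 0, "tz": 4.5, "yaw": 0},
    {"tx": 0, "ty": 0, "tz": 3.0, "yaw": 0},
    {"tx": 0, "ty": 0, "tz": 1.5, "yaw": 0},
    {"tx": 0, "ty": 0, "tz": 0, "yaw": 0},
  ],
)

```text
time_s: 3.1
position: [0.6133, -0.3152, 0.0491]
tool_rot: [[-1.0, -0.004, -0.011], [-0.004, 1.0, -0.0], [0.011, -0.0, -1.0]]
ft_force: [-0.6, 0.6, 0.8]
grip_width: 0.0856
```

```bash
python3 go.py .6143 -.3215 .046
```

```text
d cm [-0.1  -0.63  0.31] yaw 0.004 pos [ 0.6133 -0.3152  0.0491] F [-0.6  0.6  0.8] q6 -127.0 w 0.0856 t 3.1
```

Emit:
carry_out(
  rows=[
    {"tx": -0.1, "ty": -0.63, "tz": 0.3, "yaw": 0.0},
    {"tx": 0, "ty": 0, "tz": 0, "yaw": 0},
  ],
)

```text
time_s: 3.3
position: [0.6148, -0.3209, 0.0482]
tool_rot: [[-1.0, -0.005, -0.009], [-0.005, 1.0, -0.001], [0.009, -0.001, -1.0]]
ft_force: [0.2, -0.2, 0.5]
grip_width: 0.0857
```

Emit:
carry_out(
  rows=[
    {"tx": 0, "ty": 0, "tz": 0, "yaw": 0},
    {"tx": 0, "ty": 0, "tz": 0, "yaw": 0},
    {"tx": 0, "ty": 0, "tz": 0, "yaw": 0},
    {"tx": 0, "ty": 0, "tz": 0, "yaw": 0},
    {"tx": 0, "ty": 0, "tz": 0, "yaw": 0},
    {"tx": 0, "ty": 0, "tz": 0, "yaw": 0},
    {"tx": 0, "ty": 0, "tz": 0, "yaw": 0},
    {"tx": 0, "ty": 0, "tz": 0, "yaw": 0},
  ],
  jaw=1,
  squeeze=25,
)

```text
time_s: 4.1
position: [0.6161, -0.3217, 0.0523]
tool_rot: [[-1.0, -0.005, -0.004], [-0.005, 1.0, -0.005], [0.004, -0.005, -1.0]]
ft_force: [0.0, -0.1, 0.8]
grip_width: 0.0131
```

Emit:
carry_out(
  rows=[
    {"tx": 0, "ty": 0, "tz": 0, "yaw": 0},
    {"tx": 0, "ty": 0, "tz": 0, "yaw": 0},
    {"tx": 0, "ty": 0, "tz": 0, "yaw": 0.14},
    {"tx": 0, "ty": 0, "tz": 0, "yaw": 0.14},
    {"tx": 0, "ty": 0, "tz": 0, "yaw": 0.14},
    {"tx": 0, "ty": 0, "tz": 0, "yaw": 0.14},
    {"tx": 0, "ty": 0, "tz": 0, "yaw": 0.14},
    {"tx": 0, "ty": 0, "tz": 0, "yaw": 0.14},
    {"tx": 0, "ty": 0, "tz": 0, "yaw": 0.14},
    {"tx": 0, "ty": 0, "tz": 0, "yaw": 0.14},
    {"tx": 0, "ty": 0, "tz": 0, "yaw": 0.14},
    {"tx": 0, "ty": 0, "tz": 0, "yaw": 0.14},
  ],
  jaw=0,
)

```text
time_s: 5.3
position: [0.6159, -0.3214, 0.0518]
tool_rot: [[-0.121, 0.993, -0.005], [0.993, 0.121, -0.005], [-0.004, -0.005, -1.0]]
ft_force: [0.1, 0.4, 0.1]
grip_width: 0.0429
```

```bash
python3 go.py .6143 -.3217 .044 -90
```

```text
d cm [-0.   -0.15  0.78] yaw 0.121 pos [ 0.6159 -0.3214  0.0518] F [0.1 0.4 0.1] q6 -44.0 w 0.0429 t 5.3
```

Emit:
carry_out(
  rows=[
    {"tx": 0, "ty": -0.15, "tz": 0.75, "yaw": 0.12},
    {"tx": 0, "ty": 0, "tz": 0, "yaw": 0},
  ],
)

```text
time_s: 5.5
position: [0.6143, -0.3216, 0.0442]
tool_rot: [[0.006, 1.0, -0.005], [1.0, -0.006, -0.005], [-0.005, -0.005, -1.0]]
ft_force: [0.1, -0.2, 0.4]
grip_width: 0.0427
```

Emit:
carry_out(
  rows=[
    {"tx": 0, "ty": 0, "tz": 0, "yaw": 0},
    {"tx": 0, "ty": 0, "tz": 0, "yaw": 0},
    {"tx": 0, "ty": 0, "tz": 0, "yaw": 0},
    {"tx": 0, "ty": 0, "tz": 0, "yaw": 0},
    {"tx": 0, "ty": 0, "tz": 0, "yaw": 0},
    {"tx": 0, "ty": 0, "tz": 0, "yaw": 0},
  ],
  jaw=1,
  squeeze=60,
)

```text
time_s: 6.1
position: [0.6146, -0.3218, 0.0448]
tool_rot: [[-0.003, 1.0, -0.004], [1.0, 0.003, -0.005], [-0.005, -0.004, -1.0]]
ft_force: [0.5, 0.0, 0.1]
grip_width: 0.0122
```

```bash
python3 go.py .595 .087 .2 -90
```

```text
d cm [ 40.8   -1.88 -15.72] yaw 0.003 pos [ 0.6146 -0.3218  0.0448] F [0.5 0.  0.1] q6 -37.0 w 0.0122 t 6.1
```

Emit:
carry_out(
  rows=[
    {"tx": 0, "ty": 0, "tz": -2, "yaw": 0},
    {"tx": 0, "ty": 0, "tz": -4.5, "yaw": 0},
    {"tx": 0, "ty": 0, "tz": -4.5, "yaw": 0},
    {"tx": 2, "ty": 0, "tz": -4, "yaw": 0},
    {"tx": 4.5, "ty": -0.25, "tz": 0, "yaw": 0},
    {"tx": 4.8, "ty": -0.25, "tz": 0, "yaw": 0},
    {"tx": 4.8, "ty": -0.25, "tz": 0, "yaw": 0},
    {"tx": 4.8, "ty": -0.25, "tz": 0, "yaw": 0},
    {"tx": 4.8, "ty": -0.25, "tz": 0, "yaw": 0},
    {"tx": 4.8, "ty": -0.25, "tz": 0, "yaw": 0},
    {"tx": 4.5, "ty": -0.25, "tz": 0, "yaw": 0},
    {"tx": 3, "ty": 0, "tz": 0, "yaw": 0},
  ],
)

```text
time_s: 7.3
position: [0.594, 0.0689, 0.1972]
tool_rot: [[0.001, 1.0, -0.007], [1.0, -0.001, -0.001], [-0.001, -0.007, -1.0]]
ft_force: [1.2, -0.9, -2.5]
grip_width: 0.0118
```

Emit:
carry_out(
  rows=[
    {"tx": 0, "ty": 0, "tz": 0, "yaw": 0},
    {"tx": 0, "ty": 0, "tz": 0, "yaw": 0},
  ],
)

```text
time_s: 7.5
position: [0.5932, 0.0731, 0.1971]
tool_rot: [[-0.005, 1.0, -0.008], [1.0, 0.005, -0.001], [-0.0, -0.008, -1.0]]
ft_force: [0.6, 0.5, -2.9]
grip_width: 0.0123
```

```bash
python3 go.py .595 .087 .15 -90
```

```text
d cm [1.39 0.23 4.71] yaw 0.005 pos [0.5932 0.0731 0.1971] F [ 0.6  0.5 -2.9] q6 -5.0 w 0.0123 t 7.5
```

Emit:
carry_out(
  rows=[
    {"tx": 1.4, "ty": 0.2, "tz": 2.5, "yaw": 0},
    {"tx": 0, "ty": 0, "tz": 2.5, "yaw": 0},
    {"tx": 0, "ty": 0, "tz": 0.2, "yaw": 0},
    {"tx": 0, "ty": 0, "tz": 0, "yaw": 0},
  ],
)

```text
time_s: 7.9
position: [0.5959, 0.0836, 0.1447]
tool_rot: [[-0.001, 1.0, -0.006], [1.0, 0.001, -0.001], [-0.001, -0.006, -1.0]]
ft_force: [0.4, 0.5, -2.6]
grip_width: 0.0122
```

```bash
python3 go.py .595 .087 .097 -90; python3 - <<'E'
from m import *
img=env.get_image("scene"); c=Cam("scene"); im=rectify(c,img,.07,.595,.087); im2=rectify(c,img,.128,.595,.087)
cv2.imwrite("pics/p1.png",np.hstack([cv2.resize(im,(400,400)),cv2.resize(im2,(400,400))])[...,::-1])
E
```

```text
d cm [ 0.34 -0.06  4.77] yaw 0.001 pos [0.5959 0.0836 0.1447] F [ 0.4  0.5 -2.6] q6 -3.0 w 0.0122 t 7.9
```

View pics/p1.png

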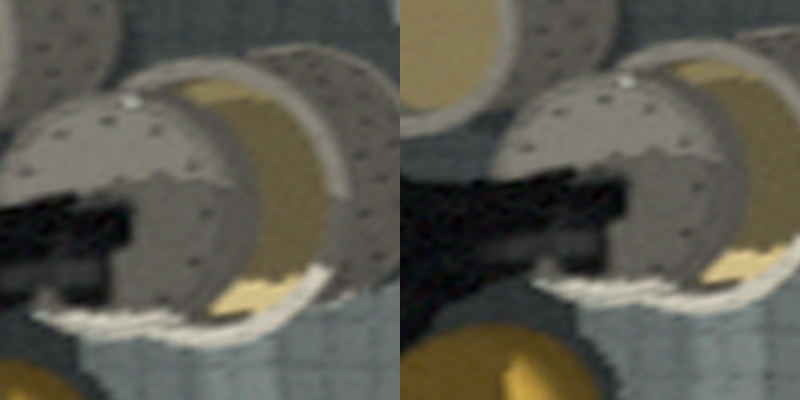

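Emit:
carry_out(
  rows=[
    {"tx": 0.34, "ty": -0.05, "tz": 0, "yaw": 0},
    {"tx": 0, "ty": 0, "tz": 0, "yaw": 0},
    {"tx": 0, "ty": 0, "tz": 1.3, "yaw": 0},
    {"tx": 0, "ty": 0, "tz": 1.2, "yaw": 0},
    {"tx": 0, "ty": 0, "tz": 0, "yaw": 0},
  ],
)

```text
time_s: 8.45
position: [0.5965, 0.0859, 0.1209]
tool_rot: [[0.001, 1.0, -0.0], [1.0, -0.001, -0.002], [-0.002, -0.0, -1.0]]
ft_force: [-0.2, -0.2, -2.9]
grip_width: 0.0121
```

```bash
python3 go.py .595 .087 .097 -90
```

```text
d cm [ 0.12 -0.15  2.39] yaw -0.001 pos [0.5965 0.0859 0.1209] F [-0.2 -0.2 -2.9] q6 -3.0 w 0.0121 t 8.45
```

Emit:
carry_out(
  rows=[
    {"tx": 0.12, "ty": -0.15, "tz": 0.2, "yaw": 0},
    {"tx": 0, "ty": 0, "tz": 0.4, "yaw": 0},
    {"tx": 0, "ty": 0, "tz": 0.4, "yaw": 0},
    {"tx": 0, "ty": 0, "tz": 0.2, "yaw": 0},
  ],
)

```text
time_s: 8.85
position: [0.5949, 0.0873, 0.1078]
tool_rot: [[0.0, 1.0, -0.001], [1.0, -0.0, -0.002], [-0.002, -0.001, -1.0]]
ft_force: [-0.3, 0.4, -2.1]
grip_width: 0.0124
```

```bash
python3 go.py .595 .087 .097 -90
```

```text
d cm [-0.03  0.02  1.08] yaw -0.0 pos [0.5949 0.0873 0.1078] F [-0.3  0.4 -2.1] q6 -3.0 w 0.0124 t 8.85
```

Emit:
carry_out(
  rows=[
    {"tx": 0, "ty": 0, "tz": 0.3, "yaw": 0},
    {"tx": 0, "ty": 0, "tz": 0.3, "yaw": 0},
    {"tx": 0, "ty": 0, "tz": 0.3, "yaw": 0},
    {"tx": 0, "ty": 0, "tz": 0.2, "yaw": 0},
    {"tx": 0, "ty": 0, "tz": 0, "yaw": 0},
  ],
)

```text
time_s: 9.35
position: [0.5952, 0.0874, 0.0968]
tool_rot: [[0.0, 1.0, 0.001], [1.0, -0.0, -0.001], [-0.001, 0.001, -1.0]]
ft_force: [-0.3, -0.3, -2.2]
grip_width: 0.0123
```

```bash
python3 go.py .595 .087 .097 -90
```

```text
d cm [-0.04 -0.02 -0.02] yaw -0.0 pos [0.5952 0.0874 0.0968] F [-0.3 -0.3 -2.2] q6 -3.0 w 0.0123 t 9.35
```

Emit:
carry_out(
  rows=[
    {"tx": 0, "ty": 0, "tz": 0.1, "yaw": 0},
    {"tx": 0, "ty": 0, "tz": 0.1, "yaw": 0},
    {"tx": 0, "ty": 0, "tz": 0, "yaw": 0},
  ],
)

```text
time_s: 9.65
position: [0.5953, 0.0875, 0.097]
tool_rot: [[0.0, 1.0, 0.003], [1.0, -0.0, -0.002], [-0.002, 0.003, -1.0]]
ft_force: [0.3, -0.3, -2.0]
grip_width: 0.0122
```

Emit:
carry_out(
  rows=[
    {"tx": 0, "ty": 0, "tz": 0.2, "yaw": 0},
    {"tx": 0, "ty": 0, "tz": 0.2, "yaw": 0},
  ],
)

```text
time_s: 9.85
position: [0.5957, 0.0876, 0.0966]
tool_rot: [[-0.0, 1.0, 0.006], [1.0, 0.0, -0.002], [-0.002, 0.006, -1.0]]
ft_force: [-9.3, 0.1, 19.9]
grip_width: 0.0122
```

Emit:
carry_out(
  rows=[
    {"tx": 0, "ty": 0, "tz": -0.1, "yaw": 0},
    {"tx": 0, "ty": 0, "tz": 0, "yaw": 0},
  ],
)

```text
time_s: 10.05
position: [0.5958, 0.0876, 0.0981]
tool_rot: [[-0.0, 1.0, 0.007], [1.0, 0.0, -0.002], [-0.002, 0.007, -1.0]]
ft_force: [0.4, -0.8, -1.8]
grip_width: 0.0119
```

Emit:
carry_out(
  rows=[
    {"tx": 0, "ty": 0, "tz": 0, "yaw": 0},
    {"tx": 0, "ty": 0, "tz": 0, "yaw": 0},
    {"tx": 0, "ty": 0, "tz": 0, "yaw": 0},
    {"tx": 0, "ty": 0, "tz": -2, "yaw": 0},
    {"tx": 0, "ty": 0, "tz": -4, "yaw": 0},
    {"tx": 0, "ty": 0, "tz": -4, "yaw": 0},
    {"tx": 0, "ty": 0, "tz": 0, "yaw": 0},
  ],
  jaw=0.2,
)

```text
time_s: 10.75
position: [0.5954, 0.0876, 0.1994]
tool_rot: [[0.0, 1.0, 0.004], [1.0, -0.0, -0.002], [-0.002, 0.004, -1.0]]
ft_force: [0.6, 0.4, 0.2]
grip_width: 0.0341
```

```bash
python3 go.py .4525 -.217 .15 -90
```

```text
d cm [-30.46 -14.3    4.95] yaw -0.0 pos [0.5954 0.0876 0.1994] F [0.6 0.4 0.2] q6 -3.0 w 0.0341 t 10.75
```

Emit:
carry_out(
  rows=[
    {"tx": -4.35, "ty": -2.0, "tz": 0, "yaw": 0},
    {"tx": -4.35, "ty": -2.0, "tz": 0, "yaw": 0},
    {"tx": -4.35, "ty": -2.0, "tz": 0, "yaw": 0},
    {"tx": -4.35, "ty": -2.0, "tz": 0, "yaw": 0},
    {"tx": -4.35, "ty": -2.0, "tz": 0, "yaw": 0},
    {"tx": -4.35, "ty": -2.0, "tz": 0, "yaw": 0},
    {"tx": -4.35, "ty": -2.0, "tz": 0, "yaw": 0},
    {"tx": 0, "ty": 0, "tz": 3, "yaw": 0},
    {"tx": 0, "ty": 0, "tz": 3, "yaw": 0},
    {"tx": 0, "ty": 0, "tz": 0, "yaw": 0},
  ],
  jaw=-0.5,
)

```text
time_s: 11.75
position: [0.4506, -0.2293, 0.135]
tool_rot: [[-0.0, 1.0, 0.008], [1.0, 0.0, -0.003], [-0.003, 0.008, -1.0]]
ft_force: [-0.5, 0.6, 0.5]
grip_width: 0.0639
```

```bash
python3 go.py .4525 -.217 .044 -90
```

```text
d cm [1.26 0.12 9.1 ] yaw 0.0 pos [ 0.4506 -0.2293  0.135 ] F [-0.5  0.6  0.5] q6 -41.0 w 0.0639 t 11.75
```

Emit:
carry_out(
  rows=[
    {"tx": 1.3, "ty": 0.1, "tz": 0, "yaw": 0},
    {"tx": 0, "ty": 0, "tz": 3.5, "yaw": 0},
    {"tx": 0, "ty": 0, "tz": 3.5, "yaw": 0},
    {"tx": 0, "ty": 0, "tz": 1.5, "yaw": 0},
    {"tx": 0, "ty": 0, "tz": 0.5, "yaw": 0},
    {"tx": 0, "ty": 0, "tz": 0, "yaw": 0},
  ],
)

```text
time_s: 12.35
position: [0.4571, -0.2127, 0.0492]
tool_rot: [[-0.005, 1.0, 0.017], [1.0, 0.005, -0.01], [-0.01, 0.017, -1.0]]
ft_force: [-0.1, -0.7, -0.2]
grip_width: 0.0642
```

```bash
python3 go.py .4525 -.217 .044 -90
```

```text
d cm [-0.42 -0.47  0.52] yaw 0.005 pos [ 0.4571 -0.2127  0.0492] F [-0.1 -0.7 -0.2] q6 -39.0 w 0.0642 t 12.35
```

Emit:
carry_out(
  rows=[
    {"tx": -0.4, "ty": -0.45, "tz": 0.5, "yaw": 0},
    {"tx": 0, "ty": 0, "tz": 0, "yaw": 0},
  ],
)

```text
time_s: 12.55
position: [0.4536, -0.217, 0.0461]
tool_rot: [[-0.006, 1.0, 0.02], [1.0, 0.007, -0.012], [-0.012, 0.02, -1.0]]
ft_force: [-0.1, -0.2, -0.5]
grip_width: 0.0639
```

Emit:
carry_out(
  rows=[
    {"tx": 0, "ty": 0, "tz": 0, "yaw": 0},
    {"tx": 0, "ty": 0, "tz": 0, "yaw": 0},
    {"tx": 0, "ty": 0, "tz": 0, "yaw": 0},
    {"tx": 0, "ty": 0, "tz": 0, "yaw": 0},
    {"tx": 0, "ty": 0, "tz": 0, "yaw": 0},
    {"tx": 0, "ty": 0, "tz": 0, "yaw": 0},
  ],
  jaw=1,
  squeeze=25,
)

```text
time_s: 13.15
position: [0.4538, -0.2176, 0.0482]
tool_rot: [[-0.006, 1.0, 0.022], [1.0, 0.006, -0.014], [-0.014, 0.022, -1.0]]
ft_force: [-0.4, -0.5, 0.4]
grip_width: 0.0129
```

Emit:
carry_out(
  rows=[
    {"tx": 0, "ty": 0, "tz": 0, "yaw": 0},
    {"tx": 0, "ty": 0, "tz": 0, "yaw": 0},
    {"tx": 0, "ty": 0, "tz": 0, "yaw": 0.145},
    {"tx": 0, "ty": 0, "tz": 0, "yaw": 0.145},
    {"tx": 0, "ty": 0, "tz": 0, "yaw": 0.145},
    {"tx": 0, "ty": 0, "tz": 0, "yaw": 0.145},
    {"tx": 0, "ty": 0, "tz": 0, "yaw": 0.145},
    {"tx": 0, "ty": 0, "tz": 0, "yaw": 0.145},
    {"tx": 0, "ty": 0, "tz": 0, "yaw": 0.145},
    {"tx": 0, "ty": 0, "tz": 0, "yaw": 0.145},
    {"tx": 0, "ty": 0, "tz": 0, "yaw": 0.145},
    {"tx": 0, "ty": 0, "tz": 0, "yaw": 0.145},
  ],
  jaw=0,
)

```text
time_s: 14.35
position: [0.4549, -0.2178, 0.0475]
tool_rot: [[0.997, 0.078, 0.024], [0.079, -0.997, -0.014], [0.023, 0.016, -1.0]]
ft_force: [0.2, 0.1, 0.0]
grip_width: 0.0425
```

```bash
python3 go.py .4525 -.217 .044 -180
```

```text
d cm [-0.24 -0.1   0.34] yaw 0.079 pos [ 0.4549 -0.2178  0.0475] F [0.2 0.1 0. ] q6 46.0 w 0.0425 t 14.35
```

Emit:
carry_out(
  rows=[
    {"tx": -0.1, "ty": 0, "tz": 0.4, "yaw": 0.079},
    {"tx": 0, "ty": 0, "tz": 0, "yaw": 0},
  ],
)

```text
time_s: 14.55
position: [0.4542, -0.2179, 0.0433]
tool_rot: [[1.0, -0.007, 0.024], [-0.006, -1.0, -0.014], [0.024, 0.014, -1.0]]
ft_force: [0.3, -0.4, 0.0]
grip_width: 0.0427
```

Emit:
carry_out(
  rows=[
    {"tx": 0, "ty": 0, "tz": 0, "yaw": 0},
    {"tx": 0, "ty": 0, "tz": 0, "yaw": 0},
    {"tx": 0, "ty": 0, "tz": 0, "yaw": 0},
    {"tx": 0, "ty": 0, "tz": 0, "yaw": 0},
    {"tx": 0, "ty": 0, "tz": 0, "yaw": 0},
    {"tx": 0, "ty": 0, "tz": 0, "yaw": 0},
  ],
  jaw=1,
  squeeze=60,
)

```text
time_s: 15.15
position: [0.4545, -0.2177, 0.0439]
tool_rot: [[1.0, 0.0, 0.025], [0.001, -1.0, -0.014], [0.025, 0.014, -1.0]]
ft_force: [-0.2, 0.0, 0.1]
grip_width: 0.0124
```

```bash
python3 go.py .473 .023 .18 -180
```

```text
d cm [  2.21 -23.87 -13.9 ] yaw 0.001 pos [ 0.4545 -0.2177  0.0439] F [-0.2  0.   0.1] q6 51.0 w 0.0124 t 15.15
```

Emit:
carry_out(
  rows=[
    {"tx": 0, "ty": 0, "tz": -2, "yaw": 0},
    {"tx": 0, "ty": 0, "tz": -4, "yaw": 0},
    {"tx": 0, "ty": 0, "tz": -4, "yaw": 0},
    {"tx": 0, "ty": 0, "tz": -3, "yaw": 0},
    {"tx": 0.4, "ty": -3.5, "tz": 0, "yaw": 0},
    {"tx": 0.4, "ty": -4.5, "tz": 0, "yaw": 0},
    {"tx": 0.4, "ty": -4.5, "tz": 0, "yaw": 0},
    {"tx": 0.4, "ty": -4.5, "tz": 0, "yaw": 0},
    {"tx": 0.4, "ty": -4, "tz": 0, "yaw": 0},
    {"tx": 0.2, "ty": -3, "tz": 0, "yaw": 0},
    {"tx": 0, "ty": 0, "tz": 0, "yaw": 0},
    {"tx": 0, "ty": 0, "tz": 0, "yaw": 0},
  ],
)

```text
time_s: 16.35
position: [0.4727, 0.0314, 0.1743]
tool_rot: [[1.0, 0.0, 0.023], [0.0, -1.0, -0.014], [0.023, 0.014, -1.0]]
ft_force: [-0.7, -0.4, -1.4]
grip_width: 0.0119
```

```bash
python3 go.py .473 .023 .13 -180
```

```text
d cm [-0.07  0.78  4.44] yaw 0.0 pos [0.4727 0.0314 0.1743] F [-0.7 -0.4 -1.4] q6 80.0 w 0.0119 t 16.35
```

Emit:
carry_out(
  rows=[
    {"tx": 0, "ty": 0.8, "tz": 1.5, "yaw": 0},
    {"tx": 0, "ty": 0, "tz": 2.0, "yaw": 0},
    {"tx": 0, "ty": 0, "tz": 1.0, "yaw": 0},
    {"tx": 0, "ty": 0, "tz": 0, "yaw": 0},
  ],
)

```text
time_s: 16.75
position: [0.4742, 0.0192, 0.1282]
tool_rot: [[1.0, -0.003, 0.024], [-0.002, -1.0, -0.015], [0.024, 0.015, -1.0]]
ft_force: [0.1, -0.0, -1.5]
grip_width: 0.0124
```

```bash
python3 go.py .473 .023 .117 -180
```

```text
d cm [-0.15 -0.4   1.11] yaw -0.002 pos [0.4742 0.0192 0.1282] F [ 0.1 -0.  -1.5] q6 79.0 w 0.0124 t 16.75
```

Emit:
carry_out(
  rows=[
    {"tx": -0.1, "ty": -0.4, "tz": 0, "yaw": 0},
    {"tx": 0, "ty": 0, "tz": 0.5, "yaw": 0},
    {"tx": 0, "ty": 0, "tz": 0.5, "yaw": 0},
    {"tx": 0, "ty": 0, "tz": 0, "yaw": 0},
  ],
)

```text
time_s: 17.15
position: [0.4742, 0.0224, 0.119]
tool_rot: [[1.0, -0.004, 0.027], [-0.004, -1.0, -0.016], [0.027, 0.016, -1.0]]
ft_force: [-0.2, -0.4, -0.5]
grip_width: 0.0123
```

```bash
python3 go.py .473 .023 .105 -180
```

```text
d cm [-0.16 -0.08  1.4 ] yaw -0.004 pos [0.4742 0.0224 0.119 ] F [-0.2 -0.4 -0.5] q6 79.0 w 0.0123 t 17.15
```

Emit:
carry_out(
  rows=[
    {"tx": -0.12, "ty": -0.06, "tz": 0.4, "yaw": 0},
    {"tx": 0, "ty": 0, "tz": 0.4, "yaw": 0},
    {"tx": 0, "ty": 0, "tz": 0.4, "yaw": 0},
    {"tx": 0, "ty": 0, "tz": 0.3, "yaw": 0},
    {"tx": 0, "ty": 0, "tz": 0, "yaw": 0},
  ],
)

```text
time_s: 17.65
position: [0.4735, 0.0229, 0.1029]
tool_rot: [[1.0, -0.004, 0.027], [-0.003, -1.0, -0.016], [0.027, 0.016, -1.0]]
ft_force: [-0.5, 0.4, -1.4]
grip_width: 0.0127
```

```bash
python3 go.py .473 .023 .096 -180
```

```text
d cm [-0.07 -0.02  0.69] yaw -0.003 pos [0.4735 0.0229 0.1029] F [-0.5  0.4 -1.4] q6 79.0 w 0.0127 t 17.65
```

Inside without contact; lowering to rest.

Emit:
carry_out(
  rows=[
    {"tx": 0, "ty": 0, "tz": 0.25, "yaw": 0},
    {"tx": 0, "ty": 0, "tz": 0.25, "yaw": 0},
    {"tx": 0, "ty": 0, "tz": 0.2, "yaw": 0},
    {"tx": 0, "ty": 0, "tz": 0.1, "yaw": 0},
    {"tx": 0, "ty": 0, "tz": 0.1, "yaw": 0},
  ],
)

```text
time_s: 18.15
position: [0.4745, 0.0224, 0.0957]
tool_rot: [[1.0, -0.004, 0.03], [-0.003, -1.0, -0.017], [0.03, 0.017, -0.999]]
ft_force: [-7.6, 0.4, 14.4]
grip_width: 0.0126
```

Emit:
carry_out(
  rows=[
    {"tx": 0, "ty": 0, "tz": 0, "yaw": 0},
    {"tx": 0, "ty": 0, "tz": 0, "yaw": 0},
    {"tx": 0, "ty": 0, "tz": 0, "yaw": 0},
    {"tx": 0, "ty": 0, "tz": -2, "yaw": 0},
    {"tx": 0, "ty": 0, "tz": -4, "yaw": 0},
    {"tx": 0, "ty": 0, "tz": -4, "yaw": 0},
    {"tx": 0, "ty": 0, "tz": 0, "yaw": 0},
  ],
  jaw=0.2,
)

```text
time_s: 18.85
position: [0.4716, 0.024, 0.1985]
tool_rot: [[1.0, -0.004, 0.029], [-0.003, -1.0, -0.017], [0.029, 0.017, -0.999]]
ft_force: [-0.8, 0.2, -1.0]
grip_width: 0.034
```

```bash
python3 go.py .619 .28 .10 -180; python3 - <<'E'
from rig import env;import cv2
cv2.imwrite("pics/s2.png",cv2.resize(env.get_image("scene")[90:240,180:420,::-1],(800,500),interpolation=2))
E
```

```text
d cm [ 14.36 -25.82   9.84] yaw -0.003 pos [0.4716 0.024  0.1985] F [-0.8  0.2 -1. ] q6 79.0 w 0.034 t 18.85
```

View pics/s2.png

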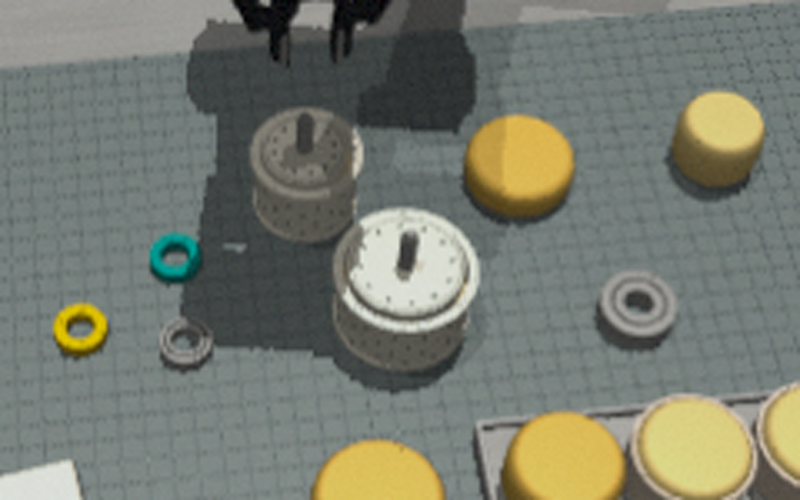

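Emit:
carry_out(
  rows=[
    {"tx": 2.35, "ty": -4.2, "tz": 0, "yaw": 0},
    {"tx": 2.35, "ty": -4.2, "tz": 0, "yaw": 0},
    {"tx": 2.35, "ty": -4.2, "tz": 0, "yaw": 0},
    {"tx": 2.35, "ty": -4.2, "tz": 0, "yaw": 0},
    {"tx": 2.35, "ty": -4.2, "tz": 0, "yaw": 0},
    {"tx": 2.35, "ty": -4.2, "tz": 0, "yaw": 0},
    {"tx": 0, "ty": 0, "tz": 4, "yaw": 0},
    {"tx": 0, "ty": 0, "tz": 4, "yaw": 0},
    {"tx": 0, "ty": 0, "tz": 2, "yaw": 0},
    {"tx": 0, "ty": 0, "tz": 0, "yaw": 0},
  ],
  jaw=-1,
)

```text
time_s: 19.9
position: [0.618, 0.2839, 0.0755]
tool_rot: [[1.0, -0.007, 0.011], [-0.006, -1.0, -0.019], [0.011, 0.019, -1.0]]
ft_force: [-0.3, 0.1, 0.1]
grip_width: 0.0855
```

```bash
python3 go.py .619 .28 .012 -180
```

```text
d cm [0.04 0.26 6.36] yaw -0.006 pos [0.618  0.2839 0.0755] F [-0.3  0.1  0.1] q6 106.0 w 0.0855 t 19.9
```

Emit:
carry_out(
  rows=[
    {"tx": 0, "ty": 0.26, "tz": 2.0, "yaw": -0.006},
    {"tx": 0, "ty": 0, "tz": 1.5, "yaw": 0},
    {"tx": 0, "ty": 0, "tz": 0, "yaw": 0},
  ],
)

```text
time_s: 20.2
position: [0.6182, 0.2803, 0.0387]
tool_rot: [[1.0, -0.001, 0.009], [-0.001, -1.0, -0.02], [0.009, 0.02, -1.0]]
ft_force: [-0.3, -0.6, 0.4]
grip_width: 0.0855
```

```bash
python3 go.py .619 .28 .012 -180
```

```text
d cm [ 0.05 -0.02  2.67] yaw -0.001 pos [0.6182 0.2803 0.0387] F [-0.3 -0.6  0.4] q6 105.0 w 0.0855 t 20.2
```

Emit:
carry_out(
  rows=[
    {"tx": 0.05, "ty": 0, "tz": 1.0, "yaw": 0},
    {"tx": 0, "ty": 0, "tz": 1.0, "yaw": 0},
    {"tx": 0, "ty": 0, "tz": 0.6, "yaw": 0},
    {"tx": 0, "ty": 0, "tz": 0, "yaw": 0},
  ],
)

```text
time_s: 20.6
position: [0.6203, 0.2801, 0.0132]
tool_rot: [[1.0, -0.001, 0.013], [-0.001, -1.0, -0.019], [0.013, 0.019, -1.0]]
ft_force: [0.2, -0.6, 0.4]
grip_width: 0.0853
```

```bash
python3 go.py .619 .28 .012 -180
```

```text
d cm [-0.13  0.01  0.12] yaw -0.001 pos [0.6203 0.2801 0.0132] F [ 0.2 -0.6  0.4] q6 105.0 w 0.0853 t 20.6
```

Emit:
carry_out(
  rows=[
    {"tx": -0.12, "ty": 0, "tz": 0.2, "yaw": 0},
    {"tx": 0, "ty": 0, "tz": 0, "yaw": 0},
  ],
)

```text
time_s: 20.8
position: [0.6193, 0.2802, 0.0116]
tool_rot: [[1.0, -0.001, 0.014], [-0.001, -1.0, -0.018], [0.014, 0.018, -1.0]]
ft_force: [-1.0, 0.7, -0.2]
grip_width: 0.0856
```

Emit:
carry_out(
  rows=[
    {"tx": 0, "ty": 0, "tz": 0, "yaw": 0},
    {"tx": 0, "ty": 0, "tz": 0, "yaw": 0},
    {"tx": 0, "ty": 0, "tz": 0, "yaw": 0},
    {"tx": 0, "ty": 0, "tz": 0, "yaw": 0},
    {"tx": 0, "ty": 0, "tz": 0, "yaw": 0},
    {"tx": 0, "ty": 0, "tz": 0, "yaw": 0},
  ],
  jaw=1,
  squeeze=80,
)

```text
time_s: 21.4
position: [0.6196, 0.2807, 0.0135]
tool_rot: [[1.0, -0.001, 0.016], [-0.001, -1.0, -0.017], [0.016, 0.017, -1.0]]
ft_force: [-1.6, 0.4, -0.8]
grip_width: 0.0612
```

```bash
python3 go.py .5957 .0876 .19 -180; 
```

```text
d cm [ -2.09  19.62 -17.35] yaw -0.001 pos [0.6196 0.2807 0.0135] F [-1.6  0.4 -0.8] q6 105.0 w 0.0612 t 21.4
```

Emit:
carry_out(
  rows=[
    {"tx": 0, "ty": 0, "tz": -1.5, "yaw": 0},
    {"tx": 0, "ty": 0, "tz": -4, "yaw": 0},
    {"tx": 0, "ty": 0, "tz": -4.5, "yaw": 0},
    {"tx": 0, "ty": 0, "tz": -4.5, "yaw": 0},
    {"tx": 0, "ty": 0, "tz": -3, "yaw": 0},
    {"tx": -0.4, "ty": 3, "tz": 0, "yaw": 0},
    {"tx": -0.5, "ty": 4.5, "tz": 0, "yaw": 0},
    {"tx": -0.5, "ty": 4.5, "tz": 0, "yaw": 0},
    {"tx": -0.4, "ty": 4.5, "tz": 0, "yaw": 0},
    {"tx": -0.3, "ty": 3, "tz": 0, "yaw": 0},
    {"tx": 0, "ty": 0, "tz": 0, "yaw": 0},
    {"tx": 0, "ty": 0, "tz": 0, "yaw": 0},
  ],
)

```text
time_s: 22.6
position: [0.5907, 0.0824, 0.2035]
tool_rot: [[1.0, 0.001, 0.009], [0.001, -1.0, -0.02], [0.009, 0.02, -1.0]]
ft_force: [0.6, -0.2, -6.0]
grip_width: 0.0618
```

```bash
python3 go.py .5957 .0876 .15 -180; 
```

```text
d cm [ 0.45 -0.63  5.34] yaw 0.001 pos [0.5907 0.0824 0.2035] F [ 0.6 -0.2 -6. ] q6 87.0 w 0.0618 t 22.6
```

Emit:
carry_out(
  rows=[
    {"tx": 0.45, "ty": -0.6, "tz": 2, "yaw": 0},
    {"tx": 0, "ty": 0, "tz": 2, "yaw": 0},
    {"tx": 0, "ty": 0, "tz": 1, "yaw": 0},
    {"tx": 0, "ty": 0, "tz": 0, "yaw": 0},
    {"tx": 0, "ty": 0, "tz": 0, "yaw": 0},
  ],
)

```text
time_s: 23.1
position: [0.5959, 0.0913, 0.154]
tool_rot: [[1.0, 0.005, 0.011], [0.005, -1.0, -0.019], [0.011, 0.019, -1.0]]
ft_force: [0.1, 0.1, -4.6]
grip_width: 0.0615
```

```bash
python3 go.py .5957 .0876 .14 -180; python3 - <<'E'
from rig import env;import cv2
cv2.imwrite("pics/s3.png",cv2.resize(env.get_image("scene")[90:240,230:400,::-1],(680,600),interpolation=2))
E
```

```text
d cm [-0.04  0.35  1.4 ] yaw 0.005 pos [0.5959 0.0913 0.154 ] F [ 0.1  0.1 -4.6] q6 88.0 w 0.0615 t 23.1
```

View pics/s3.png

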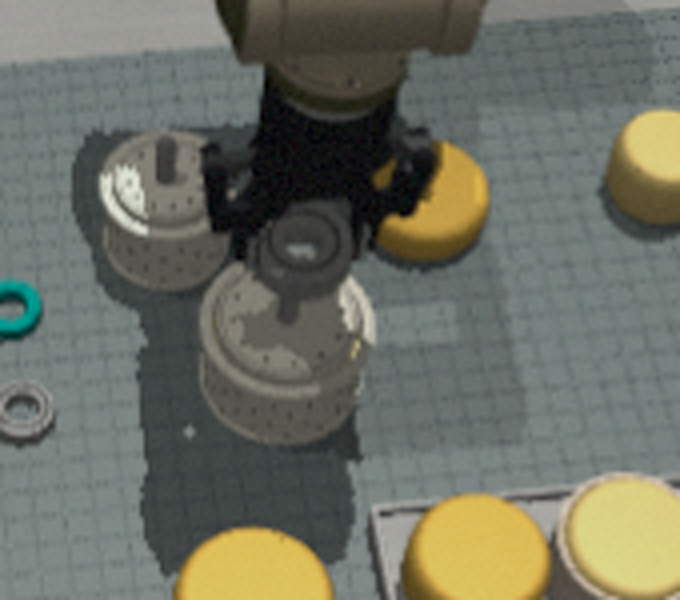

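Emit:
carry_out(
  rows=[
    {"tx": 0, "ty": 0.35, "tz": 0.3, "yaw": 0},
    {"tx": 0, "ty": 0, "tz": 0.6, "yaw": 0},
    {"tx": 0, "ty": 0, "tz": 0.3, "yaw": 0},
    {"tx": 0, "ty": 0, "tz": 0, "yaw": 0},
  ],
)

```text
time_s: 23.55
position: [0.5967, 0.0873, 0.1431]
tool_rot: [[1.0, 0.005, 0.014], [0.005, -1.0, -0.019], [0.014, 0.02, -1.0]]
ft_force: [-0.0, 0.1, -4.6]
grip_width: 0.0613
```

```bash
python3 go.py .5957 .0876 .0915 -180
```

```text
d cm [-0.18 -0.13  5.15] yaw 0.005 pos [0.5967 0.0873 0.1431] F [-0.   0.1 -4.6] q6 88.0 w 0.0613 t 23.55
```

Emit:
carry_out(
  rows=[
    {"tx": -0.1, "ty": 0, "tz": 0.5, "yaw": 0},
    {"tx": -0.02, "ty": 0, "tz": 0.5, "yaw": 0},
    {"tx": 0, "ty": 0, "tz": 0.5, "yaw": 0},
    {"tx": 0, "ty": 0, "tz": 0.3, "yaw": 0},
    {"tx": 0, "ty": 0, "tz": 0, "yaw": 0},
  ],
)

```text
time_s: 24.05
position: [0.5957, 0.0868, 0.1233]
tool_rot: [[1.0, 0.005, 0.014], [0.005, -1.0, -0.019], [0.014, 0.019, -1.0]]
ft_force: [0.0, 0.0, -5.8]
grip_width: 0.0615
```

```bash
python3 go.py .5957 .0876 .0915 -180
```

```text
d cm [-0.04 -0.14  3.18] yaw 0.005 pos [0.5957 0.0868 0.1233] F [ 0.   0.  -5.8] q6 88.0 w 0.0615 t 24.05
```

Emit:
carry_out(
  rows=[
    {"tx": -0.04, "ty": -0.1, "tz": 0.5, "yaw": 0},
    {"tx": 0, "ty": 0, "tz": 0.6, "yaw": 0},
    {"tx": 0, "ty": 0, "tz": 0.6, "yaw": 0},
    {"tx": 0, "ty": 0, "tz": 0.5, "yaw": 0},
    {"tx": 0, "ty": 0, "tz": 0.3, "yaw": 0},
    {"tx": 0, "ty": 0, "tz": 0, "yaw": 0},
  ],
)

```text
time_s: 24.65
position: [0.5957, 0.0875, 0.0959]
tool_rot: [[1.0, 0.005, 0.014], [0.005, -1.0, -0.019], [0.014, 0.02, -1.0]]
ft_force: [0.5, 0.3, -5.2]
grip_width: 0.0609
```

```bash
python3 go.py .5957 .0876 .0915 -180
```

```text
d cm [-0.   -0.02  0.44] yaw 0.005 pos [0.5957 0.0875 0.0959] F [ 0.5  0.3 -5.2] q6 88.0 w 0.0609 t 24.65
```

Emit:
carry_out(
  rows=[
    {"tx": 0, "ty": 0, "tz": 0.2, "yaw": 0},
    {"tx": 0, "ty": 0, "tz": 0.2, "yaw": 0},
    {"tx": 0, "ty": 0, "tz": 0.2, "yaw": 0},
  ],
)

```text
time_s: 24.95
position: [0.5961, 0.0873, 0.0914]
tool_rot: [[1.0, 0.005, 0.016], [0.005, -1.0, -0.019], [0.016, 0.02, -1.0]]
ft_force: [-10.3, -1.0, 20.5]
grip_width: 0.0613
```

Emit:
carry_out(
  rows=[
    {"tx": 0, "ty": 0, "tz": 0, "yaw": 0},
    {"tx": 0, "ty": 0, "tz": 0, "yaw": 0},
    {"tx": 0, "ty": 0, "tz": 0, "yaw": 0},
    {"tx": 0, "ty": 0, "tz": 0, "yaw": 0},
    {"tx": 0, "ty": 0, "tz": -2, "yaw": 0},
    {"tx": 0, "ty": 0, "tz": -4, "yaw": 0},
    {"tx": 0, "ty": 0, "tz": -4, "yaw": 0},
    {"tx": 0, "ty": 0, "tz": 0, "yaw": 0},
  ],
  jaw=-0.9,
)

```text
time_s: 25.75
position: [0.5956, 0.0892, 0.1965]
tool_rot: [[1.0, 0.005, 0.02], [0.005, -1.0, -0.02], [0.02, 0.02, -1.0]]
ft_force: [-0.4, -0.5, 0.4]
grip_width: 0.0811
```

```bash
python3 go.py .609 -.0915 .1 -180
```

```text
d cm [ 1.05 17.88 10.03] yaw 0.005 pos [0.5956 0.0892 0.1965] F [-0.4 -0.5  0.4] q6 88.0 w 0.0811 t 25.75
```

Now weight_small (bare steel, top view (279,187)), between the yellow and turquoise look-alikes; jaw partly open to keep clear of them.

Emit:
carry_out(
  rows=[
    {"tx": 0.3, "ty": 4.3, "tz": 0, "yaw": 0},
    {"tx": 0.3, "ty": 4.5, "tz": 0, "yaw": 0},
    {"tx": 0.3, "ty": 4.5, "tz": 0, "yaw": 0},
    {"tx": 0.15, "ty": 4.5, "tz": 0, "yaw": 0},
    {"tx": 0, "ty": 0, "tz": 4, "yaw": 0},
    {"tx": 0, "ty": 0, "tz": 4, "yaw": 0},
    {"tx": 0, "ty": 0, "tz": 2, "yaw": 0},
    {"tx": 0, "ty": 0, "tz": 0, "yaw": 0},
  ],
  jaw=-0.5,
)

```text
time_s: 26.55
position: [0.6107, -0.0985, 0.097]
tool_rot: [[1.0, 0.005, 0.026], [0.006, -1.0, -0.021], [0.026, 0.021, -0.999]]
ft_force: [-0.3, -0.3, -0.4]
grip_width: 0.0642
```

```bash
python3 go.py .609 -.0915 .04 -180
```

```text
d cm [-0.32 -0.83  5.67] yaw 0.006 pos [ 0.6107 -0.0985  0.097 ] F [-0.3 -0.3 -0.4] q6 70.0 w 0.0642 t 26.55
```

Emit:
carry_out(
  rows=[
    {"tx": -0.3, "ty": -0.8, "tz": 1, "yaw": 0},
    {"tx": 0, "ty": 0, "tz": 3, "yaw": 0},
    {"tx": 0, "ty": 0, "tz": 1.5, "yaw": 0},
    {"tx": 0, "ty": 0, "tz": 0, "yaw": 0},
  ],
)

```text
time_s: 26.95
position: [0.6111, -0.0917, 0.0436]
tool_rot: [[0.999, 0.006, 0.032], [0.007, -1.0, -0.023], [0.031, 0.023, -0.999]]
ft_force: [0.2, 0.5, -0.5]
grip_width: 0.0642
```

```bash
python3 go.py .609 -.0915 .010 -180
```

```text
d cm [-0.31 -0.1   3.35] yaw 0.007 pos [ 0.6111 -0.0917  0.0436] F [ 0.2  0.5 -0.5] q6 71.0 w 0.0642 t 26.95
```

Emit:
carry_out(
  rows=[
    {"tx": -0.3, "ty": -0.1, "tz": 1.0, "yaw": 0},
    {"tx": 0, "ty": 0, "tz": 1.0, "yaw": 0},
    {"tx": 0, "ty": 0, "tz": 0.9, "yaw": 0},
    {"tx": 0, "ty": 0, "tz": 0, "yaw": 0},
  ],
)

```text
time_s: 27.35
position: [0.6104, -0.0916, 0.0158]
tool_rot: [[0.999, 0.006, 0.037], [0.007, -1.0, -0.025], [0.037, 0.025, -0.999]]
ft_force: [0.2, -0.5, 0.2]
grip_width: 0.0645
```

```bash
python3 go.py .609 -.0915 .010 -180
```

```text
d cm [-0.16 -0.02  0.58] yaw 0.007 pos [ 0.6104 -0.0916  0.0158] F [ 0.2 -0.5  0.2] q6 71.0 w 0.0645 t 27.35
```

Emit:
carry_out(
  rows=[
    {"tx": -0.14, "ty": 0, "tz": 0.5, "yaw": 0},
    {"tx": 0, "ty": 0, "tz": 0, "yaw": 0},
  ],
)

```text
time_s: 27.55
position: [0.6094, -0.0918, 0.0107]
tool_rot: [[0.999, 0.006, 0.037], [0.007, -1.0, -0.025], [0.037, 0.025, -0.999]]
ft_force: [0.4, 0.5, -0.4]
grip_width: 0.0639
```

Emit:
carry_out(
  rows=[
    {"tx": 0, "ty": 0, "tz": 0, "yaw": 0},
    {"tx": 0, "ty": 0, "tz": 0, "yaw": 0},
    {"tx": 0, "ty": 0, "tz": 0, "yaw": 0},
    {"tx": 0, "ty": 0, "tz": 0, "yaw": 0},
    {"tx": 0, "ty": 0, "tz": 0, "yaw": 0},
    {"tx": 0, "ty": 0, "tz": 0, "yaw": 0},
  ],
  jaw=1,
  squeeze=50,
)

```text
time_s: 28.15
position: [0.6097, -0.092, 0.0118]
tool_rot: [[0.999, 0.006, 0.038], [0.007, -1.0, -0.026], [0.038, 0.026, -0.999]]
ft_force: [-0.8, 0.5, -1.9]
grip_width: 0.0419
```

```bash
python3 go.py .5957 .0876 .2 -180; 
```

```text
d cm [ -0.55 -17.47 -19.32] yaw 0.007 pos [ 0.6097 -0.092   0.0118] F [-0.8  0.5 -1.9] q6 71.0 w 0.0419 t 28.15
```

Emit:
carry_out(
  rows=[
    {"tx": 0, "ty": 0, "tz": -1.5, "yaw": 0},
    {"tx": 0, "ty": 0, "tz": -4, "yaw": 0},
    {"tx": 0, "ty": 0, "tz": -4.5, "yaw": 0},
    {"tx": 0, "ty": 0, "tz": -4.5, "yaw": 0},
    {"tx": 0, "ty": 0, "tz": -2.5, "yaw": 0},
    {"tx": -0.1, "ty": -3, "tz": 0, "yaw": 0},
    {"tx": -0.1, "ty": -4.2, "tz": 0, "yaw": 0},
    {"tx": -0.1, "ty": -4.2, "tz": 0, "yaw": 0},
    {"tx": -0.1, "ty": -3.5, "tz": 0, "yaw": 0},
    {"tx": -0.1, "ty": -2, "tz": 0, "yaw": 0},
    {"tx": 0, "ty": 0, "tz": 0, "yaw": 0},
    {"tx": 0, "ty": 0, "tz": 0, "yaw": 0},
  ],
)

```text
time_s: 29.35
position: [0.5963, 0.0865, 0.1834]
tool_rot: [[0.999, 0.004, 0.037], [0.005, -1.0, -0.025], [0.037, 0.025, -0.999]]
ft_force: [-0.0, -0.1, -0.6]
grip_width: 0.042
```

```bash
python3 go.py .5957 .0876 .145 -180; 
```

```text
d cm [-0.2  -0.2   3.83] yaw 0.005 pos [0.5963 0.0865 0.1834] F [-0.  -0.1 -0.6] q6 88.0 w 0.042 t 29.35
```

Emit:
carry_out(
  rows=[
    {"tx": -0.1, "ty": -0.1, "tz": 1.5, "yaw": 0},
    {"tx": -0.1, "ty": -0.1, "tz": 1.5, "yaw": 0},
    {"tx": 0, "ty": 0, "tz": 0.8, "yaw": 0},
    {"tx": 0, "ty": 0, "tz": 0, "yaw": 0},
  ],
)

```text
time_s: 29.75
position: [0.5964, 0.0836, 0.1445]
tool_rot: [[0.999, -0.0, 0.038], [0.001, -1.0, -0.026], [0.038, 0.026, -0.999]]
ft_force: [-0.3, 0.2, -0.6]
grip_width: 0.042
```

```bash
python3 go.py .5957 .0876 .125 -180; 
```

```text
d cm [-0.15 -0.45  1.94] yaw 0.001 pos [0.5964 0.0836 0.1445] F [-0.3  0.2 -0.6] q6 88.0 w 0.042 t 29.75
```

Emit:
carry_out(
  rows=[
    {"tx": -0.1, "ty": -0.4, "tz": 0.2, "yaw": 0},
    {"tx": 0, "ty": 0, "tz": 0.3, "yaw": 0},
    {"tx": 0, "ty": 0, "tz": 0, "yaw": 0},
  ],
)

```text
time_s: 30.05
position: [0.5964, 0.0865, 0.1402]
tool_rot: [[0.999, -0.002, 0.04], [-0.001, -1.0, -0.026], [0.04, 0.026, -0.999]]
ft_force: [0.4, 1.0, -1.7]
grip_width: 0.0418
```

```bash
python3 go.py .5957 .0876 .125 -180; 
```

```text
d cm [-0.13 -0.15  1.52] yaw -0.001 pos [0.5964 0.0865 0.1402] F [ 0.4  1.  -1.7] q6 88.0 w 0.0418 t 30.05
```

Emit:
carry_out(
  rows=[
    {"tx": -0.1, "ty": -0.1, "tz": 0.4, "yaw": 0},
    {"tx": 0, "ty": 0, "tz": 0.5, "yaw": 0},
    {"tx": 0, "ty": 0, "tz": 0.5, "yaw": 0},
    {"tx": 0, "ty": 0, "tz": 0.2, "yaw": 0},
    {"tx": 0, "ty": 0, "tz": 0, "yaw": 0},
  ],
)

```text
time_s: 30.55
position: [0.5961, 0.0873, 0.1233]
tool_rot: [[0.999, -0.001, 0.041], [-0.0, -1.0, -0.026], [0.041, 0.026, -0.999]]
ft_force: [0.3, 0.4, -0.9]
grip_width: 0.0418
```

```bash
python3 go.py .5957 .0876 .112 -180; 
```

```text
d cm [-0.09 -0.06  1.13] yaw -0.0 pos [0.5961 0.0873 0.1233] F [ 0.3  0.4 -0.9] q6 88.0 w 0.0418 t 30.55
```

Threaded over the stem; lowering to rest.

Emit:
carry_out(
  rows=[
    {"tx": -0.08, "ty": -0.05, "tz": 0.4, "yaw": 0},
    {"tx": 0, "ty": 0, "tz": 0.4, "yaw": 0},
    {"tx": 0, "ty": 0, "tz": 0.2, "yaw": 0},
    {"tx": 0, "ty": 0, "tz": 0.15, "yaw": 0},
  ],
)

```text
time_s: 30.95
position: [0.596, 0.0875, 0.1114]
tool_rot: [[0.999, -0.002, 0.042], [-0.0, -1.0, -0.026], [0.042, 0.026, -0.999]]
ft_force: [-6.4, 0.3, 15.3]
grip_width: 0.0419
```

Emit:
carry_out(
  rows=[
    {"tx": 0, "ty": 0, "tz": 0, "yaw": 0},
    {"tx": 0, "ty": 0, "tz": 0, "yaw": 0},
    {"tx": 0, "ty": 0, "tz": 0, "yaw": 0},
    {"tx": 0, "ty": 0, "tz": 0, "yaw": 0},
    {"tx": 0, "ty": 0, "tz": -2, "yaw": 0},
    {"tx": 0, "ty": 0, "tz": -4, "yaw": 0},
    {"tx": 0, "ty": 0, "tz": -3, "yaw": 0},
    {"tx": 0, "ty": 0, "tz": 0, "yaw": 0},
  ],
  jaw=-0.5,
)

```text
time_s: 31.75
position: [0.5921, 0.0898, 0.204]
tool_rot: [[0.999, -0.002, 0.041], [-0.001, -1.0, -0.026], [0.041, 0.026, -0.999]]
ft_force: [0.5, 0.8, 0.2]
grip_width: 0.0641
```

```bash
python3 go.py .440 -.4065 .2 -180
```

```text
d cm [-15.19  49.63   1.07] yaw -0.001 pos [0.5921 0.0898 0.204 ] F [0.5 0.8 0.2] q6 88.0 w 0.0641 t 31.75
```

Emit:
carry_out(
  rows=[
    {"tx": -1.38, "ty": 4.5, "tz": 0, "yaw": 0},
    {"tx": -1.38, "ty": 4.5, "tz": 0, "yaw": 0},
    {"tx": -1.38, "ty": 4.5, "tz": 0, "yaw": 0},
    {"tx": -1.38, "ty": 4.5, "tz": 0, "yaw": 0},
    {"tx": -1.38, "ty": 4.5, "tz": 0, "yaw": 0},
    {"tx": -1.38, "ty": 4.5, "tz": 0, "yaw": 0},
    {"tx": -1.38, "ty": 4.5, "tz": 0, "yaw": 0},
    {"tx": -1.38, "ty": 4.5, "tz": 0, "yaw": 0},
    {"tx": -1.38, "ty": 4.5, "tz": 0, "yaw": 0},
    {"tx": -1.38, "ty": 4.5, "tz": 0, "yaw": 0},
    {"tx": 0, "ty": 3, "tz": 0, "yaw": 0},
    {"tx": 0, "ty": 0, "tz": 0, "yaw": 0},
  ],
  jaw=-0.9,
)

```text
time_s: 32.95
position: [0.4465, -0.4072, 0.2032]
tool_rot: [[0.999, 0.002, 0.038], [0.002, -1.0, -0.022], [0.038, 0.022, -0.999]]
ft_force: [0.1, 0.3, -0.5]
grip_width: 0.081
```

```bash
python3 go.py .440 -.4065 .1 -180
```

```text
d cm [-1.04 -0.29 10.28] yaw 0.002 pos [ 0.4465 -0.4072  0.2032] F [ 0.1  0.3 -0.5] q6 36.0 w 0.081 t 32.95
```

Emit:
carry_out(
  rows=[
    {"tx": -0.5, "ty": -0.3, "tz": 4, "yaw": 0},
    {"tx": -0.5, "ty": 0, "tz": 4, "yaw": 0},
    {"tx": 0, "ty": 0, "tz": 4, "yaw": 0},
    {"tx": 0, "ty": 0, "tz": 3, "yaw": 0},
    {"tx": 0, "ty": 0, "tz": 0, "yaw": 0},
    {"tx": 0, "ty": 0, "tz": 0, "yaw": 0},
  ],
)

```text
time_s: 33.55
position: [0.4422, -0.4043, 0.0473]
tool_rot: [[0.999, 0.002, 0.038], [0.003, -1.0, -0.021], [0.038, 0.021, -0.999]]
ft_force: [0.3, -0.5, 0.6]
grip_width: 0.0812
```

```bash
python3 go.py .440 -.4065 .012 -180
```

```text
d cm [-0.36  0.15  3.52] yaw 0.003 pos [ 0.4422 -0.4043  0.0473] F [ 0.3 -0.5  0.6] q6 35.0 w 0.0812 t 33.55
```

Emit:
carry_out(
  rows=[
    {"tx": -0.36, "ty": 0.15, "tz": 1.0, "yaw": 0},
    {"tx": 0, "ty": 0, "tz": 1.2, "yaw": 0},
    {"tx": 0, "ty": 0, "tz": 0.9, "yaw": 0},
    {"tx": 0, "ty": 0, "tz": 0, "yaw": 0},
  ],
)

```text
time_s: 33.95
position: [0.4409, -0.4074, 0.018]
tool_rot: [[0.999, 0.003, 0.042], [0.004, -1.0, -0.026], [0.042, 0.026, -0.999]]
ft_force: [-0.3, 0.5, 0.7]
grip_width: 0.0813
```

```bash
python3 go.py .440 -.4065 .011 -180
```

```text
d cm [-0.12 -0.11  0.69] yaw 0.004 pos [ 0.4409 -0.4074  0.018 ] F [-0.3  0.5  0.7] q6 35.0 w 0.0813 t 33.95
```

Emit:
carry_out(
  rows=[
    {"tx": -0.12, "ty": -0.1, "tz": 0.6, "yaw": 0},
    {"tx": 0, "ty": 0, "tz": 0, "yaw": 0},
  ],
)

```text
time_s: 34.15
position: [0.4401, -0.4067, 0.0117]
tool_rot: [[0.999, 0.003, 0.042], [0.004, -1.0, -0.027], [0.042, 0.027, -0.999]]
ft_force: [-0.2, -0.1, 0.9]
grip_width: 0.0814
```

Emit:
carry_out(
  rows=[
    {"tx": 0, "ty": 0, "tz": 0, "yaw": 0},
    {"tx": 0, "ty": 0, "tz": 0, "yaw": 0},
    {"tx": 0, "ty": 0, "tz": 0, "yaw": 0},
    {"tx": 0, "ty": 0, "tz": 0, "yaw": 0},
    {"tx": 0, "ty": 0, "tz": 0, "yaw": 0},
    {"tx": 0, "ty": 0, "tz": 0, "yaw": 0},
  ],
  jaw=1,
  squeeze=70,
)

```text
time_s: 34.75
position: [0.4403, -0.4069, 0.0129]
tool_rot: [[0.999, 0.003, 0.043], [0.004, -1.0, -0.028], [0.043, 0.028, -0.999]]
ft_force: [-0.3, 1.0, 0.3]
grip_width: 0.0507
```

```bash
python3 go.py .4735 .0226 .19 -180; 
```

```text
d cm [  4.24 -42.44 -18.73] yaw 0.004 pos [ 0.4403 -0.4069  0.0129] F [-0.3  1.   0.3] q6 35.0 w 0.0507 t 34.75
```

Emit:
carry_out(
  rows=[
    {"tx": 0, "ty": 0, "tz": -1.5, "yaw": 0},
    {"tx": 0, "ty": 0, "tz": -4, "yaw": 0},
    {"tx": 0, "ty": 0, "tz": -4.5, "yaw": 0},
    {"tx": 0, "ty": 0, "tz": -4.5, "yaw": 0},
    {"tx": 0.2, "ty": -2, "tz": -3, "yaw": 0},
    {"tx": 0.5, "ty": -4.6, "tz": 0, "yaw": 0},
    {"tx": 0.5, "ty": -4.6, "tz": 0, "yaw": 0},
    {"tx": 0.5, "ty": -4.6, "tz": 0, "yaw": 0},
    {"tx": 0.5, "ty": -4.6, "tz": 0, "yaw": 0},
    {"tx": 0.5, "ty": -4.6, "tz": 0, "yaw": 0},
    {"tx": 0.5, "ty": -4.6, "tz": 0, "yaw": 0},
    {"tx": 0.5, "ty": -4.6, "tz": 0, "yaw": 0},
  ],
)

```text
time_s: 35.95
position: [0.4684, -0.0529, 0.1846]
tool_rot: [[0.999, -0.007, 0.041], [-0.006, -1.0, -0.025], [0.041, 0.025, -0.999]]
ft_force: [0.5, 0.1, -2.6]
grip_width: 0.0507
```

Emit:
carry_out(
  rows=[
    {"tx": 0.3, "ty": -3, "tz": 0, "yaw": 0},
    {"tx": 0, "ty": 0, "tz": 0, "yaw": 0},
    {"tx": 0, "ty": 0, "tz": 0, "yaw": 0},
  ],
)

```text
time_s: 36.25
position: [0.4705, -0.0164, 0.1835]
tool_rot: [[0.999, 0.0, 0.04], [0.001, -1.0, -0.024], [0.04, 0.024, -0.999]]
ft_force: [0.1, -0.9, -1.9]
grip_width: 0.0506
```

```bash
python3 go.py .474 .0224 .15 -180; 
```

```text
d cm [ 0.22 -3.96  3.26] yaw 0.001 pos [ 0.4705 -0.0164  0.1835] F [ 0.1 -0.9 -1.9] q6 74.0 w 0.0506 t 36.25
```

Emit:
carry_out(
  rows=[
    {"tx": 0.1, "ty": -2.5, "tz": 0, "yaw": 0},
    {"tx": 0.1, "ty": -1.5, "tz": 0, "yaw": 0},
    {"tx": 0, "ty": 0, "tz": 1.5, "yaw": 0},
    {"tx": 0, "ty": 0, "tz": 1.5, "yaw": 0},
    {"tx": 0, "ty": 0, "tz": 0.3, "yaw": 0},
    {"tx": 0, "ty": 0, "tz": 0, "yaw": 0},
  ],
)

```text
time_s: 36.85
position: [0.4748, 0.0182, 0.1486]
tool_rot: [[0.999, -0.008, 0.04], [-0.007, -1.0, -0.025], [0.04, 0.025, -0.999]]
ft_force: [-0.7, 0.3, -2.1]
grip_width: 0.0509
```

```bash
python3 go.py .474 .0224 .14 -180;python3 - <<'E'
from rig import env;import cv2
cv2.imwrite("pics/s4.png",cv2.resize(env.get_image("scene")[90:210,210:370,::-1],(800,600),interpolation=2))
E
```

```text
d cm [-0.12 -0.44  0.85] yaw -0.007 pos [0.4748 0.0182 0.1486] F [-0.7  0.3 -2.1] q6 79.0 w 0.0509 t 36.85
```

View pics/s4.png

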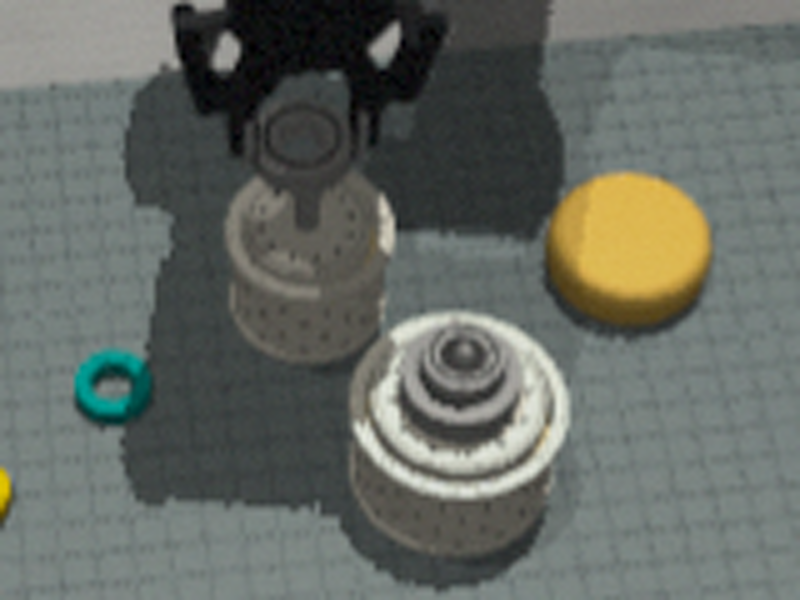

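The picture shows the big mould's stack seated around (460,370), with both rings on the stem. The medium ring at (300,140) is held level above the small stem at (305,200). I'll correct the last 4 mm and lower it.

Emit:
carry_out(
  rows=[
    {"tx": -0.1, "ty": -0.42, "tz": 0.2, "yaw": 0},
    {"tx": 0, "ty": 0, "tz": 0.4, "yaw": 0},
    {"tx": 0, "ty": 0, "tz": 0, "yaw": 0},
  ],
)

```text
time_s: 37.2
position: [0.4747, 0.0217, 0.1436]
tool_rot: [[0.999, -0.009, 0.043], [-0.008, -1.0, -0.026], [0.043, 0.025, -0.999]]
ft_force: [0.4, 0.0, -2.2]
grip_width: 0.0506
```

```bash
python3 go.py .474 .0224 .125 -180
```

```text
d cm [-0.15 -0.12  1.85] yaw -0.008 pos [0.4747 0.0217 0.1436] F [ 0.4  0.  -2.2] q6 80.0 w 0.0506 t 37.2
```

Emit:
carry_out(
  rows=[
    {"tx": -0.12, "ty": -0.1, "tz": 0.5, "yaw": 0},
    {"tx": 0, "ty": 0, "tz": 0.5, "yaw": 0},
    {"tx": 0, "ty": 0, "tz": 0.5, "yaw": 0},
    {"tx": 0, "ty": 0, "tz": 0.4, "yaw": 0},
    {"tx": 0, "ty": 0, "tz": 0, "yaw": 0},
  ],
)

```text
time_s: 37.7
position: [0.4743, 0.0223, 0.1229]
tool_rot: [[0.999, -0.009, 0.043], [-0.008, -1.0, -0.026], [0.043, 0.025, -0.999]]
ft_force: [0.2, -1.0, -1.9]
grip_width: 0.0511
```

```bash
python3 go.py .474 .0224 .091 -180
```

```text
d cm [-0.16 -0.09  3.18] yaw -0.008 pos [0.4743 0.0223 0.1229] F [ 0.2 -1.  -1.9] q6 80.0 w 0.0511 t 37.7
```

Emit:
carry_out(
  rows=[
    {"tx": -0.05, "ty": -0.03, "tz": 0.5, "yaw": 0},
    {"tx": -0.05, "ty": -0.03, "tz": 0.6, "yaw": 0},
    {"tx": -0.03, "ty": -0.02, "tz": 0.6, "yaw": 0},
    {"tx": -0.03, "ty": 0, "tz": 0.6, "yaw": 0},
    {"tx": 0, "ty": 0, "tz": 0.4, "yaw": 0},
    {"tx": 0, "ty": 0, "tz": 0, "yaw": 0},
  ],
)

```text
time_s: 38.3
position: [0.4738, 0.0224, 0.0932]
tool_rot: [[0.999, -0.009, 0.043], [-0.008, -1.0, -0.026], [0.043, 0.025, -0.999]]
ft_force: [-0.6, -0.9, -2.0]
grip_width: 0.0507
```

```bash
python3 go.py .474 .0224 .091 -180
```

```text
d cm [ 0.01 -0.    0.22] yaw -0.008 pos [0.4738 0.0224 0.0932] F [-0.6 -0.9 -2. ] q6 80.0 w 0.0507 t 38.3
```

Emit:
carry_out(
  rows=[
    {"tx": 0, "ty": 0, "tz": 0.2, "yaw": 0},
    {"tx": 0, "ty": 0, "tz": 0.15, "yaw": 0},
    {"tx": 0, "ty": 0, "tz": 0.15, "yaw": 0},
  ],
)

```text
time_s: 38.6
position: [0.4742, 0.0223, 0.0907]
tool_rot: [[0.999, -0.008, 0.045], [-0.007, -1.0, -0.026], [0.045, 0.026, -0.999]]
ft_force: [-9.9, 0.9, 23.8]
grip_width: 0.0508
```

Emit:
carry_out(
  rows=[
    {"tx": 0, "ty": 0, "tz": 0, "yaw": 0},
    {"tx": 0, "ty": 0, "tz": 0, "yaw": 0},
    {"tx": 0, "ty": 0, "tz": 0, "yaw": 0},
    {"tx": 0, "ty": 0, "tz": 0, "yaw": 0},
    {"tx": 0, "ty": 0, "tz": -2, "yaw": 0},
    {"tx": 0, "ty": 0, "tz": -4, "yaw": 0},
    {"tx": 0, "ty": 0, "tz": -4, "yaw": 0},
    {"tx": 0, "ty": 4, "tz": 0, "yaw": 0},
    {"tx": 0, "ty": 4.5, "tz": 0, "yaw": 0},
    {"tx": 0, "ty": 4.5, "tz": 0, "yaw": 0},
    {"tx": 0, "ty": 4.5, "tz": 0, "yaw": 0},
    {"tx": 0, "ty": 4.5, "tz": 0, "yaw": 0},
  ],
  jaw=-0.7,
)

```text
time_s: 39.8
position: [0.469, -0.1979, 0.2021]
tool_rot: [[0.999, 0.001, 0.049], [0.003, -1.0, -0.027], [0.049, 0.027, -0.998]]
ft_force: [1.3, -0.1, 0.1]
grip_width: 0.0727
```

```bash
python3 - <<'E'
from rig import env;import cv2,numpy as np
a=cv2.resize(env.get_image("scene")[90:240,210:410,::-1],(400,300),interpolation=2)
b=cv2.resize(env.get_image("top")[150:270,150:310,::-1],(400,300),interpolation=2)
cv2.imwrite("pics/f.png",np.hstack([a,b])); print(env.observe()["grip_width"],env.observe()["ft_force"].round(1),env.observe()["time_s"])
E
```

```text
0.07269068773405353 [0.3 1.3 0.4] 39.9
```

View pics/f.png

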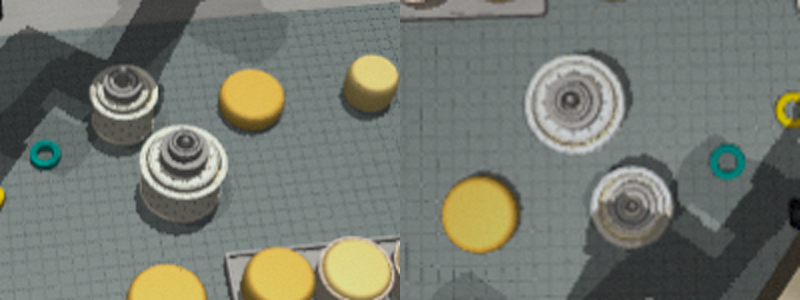

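Both stacks look seated, level and centred, at (122,100) and (183,170) in the left half and (575,103) and (632,205) in the right half. Handing in.

```bash
python3 -c "
from rig import env
print(env.close_job(), env.observe()['time_s'])"
```

```text
the job is handed in; nothing more can be done
the job is handed in; nothing more can be done
```

Both moulds are ready for pressing, and I handed the job in at about 40 s of the 112 s; no verdict was reported. The bigger follower is in the bigger mould with the largest weight and the smallest on top. The smaller follower is in the smaller mould with the middle weight.

- **Lowering:** each piece was lowered until the wrist force showed it resting (14–24 N) before I let go. The heights worked out at contact were within about 0.5 mm of those expected. The one exception is the big follower: a small back-off before opening the jaws lifted it about 1 mm.
- **Final pictures:** both cameras show the two stacks level and centred by eye. The moulds and the flat and tall cheeses look unmoved, and the look-alike rings in view are untouched. I did not measure final positions, and the far golden wheel was only partly in view.
- **What disagreed:** the tool slowly drifted to about 3° of tilt over the run, but the pieces still came to rest flat. The grip width read 1 to 3 mm below the true sizes, and the two cameras differed by 1 to 3 mm on most positions (up to about 5 mm in x or y on one or two), so I averaged them.

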